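# Stow the spacer packs in their lidded case

### The job

On the engine service cart, lift the yellow lid off the grey case by its knob and lay it flat on the black mat. Then stow every clipped pack of spacer plates from the blue mat, one to a pocket in any pocket: tip one end in under the orange lip and let the other end down until the pack lies flat on the pocket's floor. When all are home, put the lid back on the case so that it sits flat all round, and do not knock the other things on the cart out of their places.

Things in the scene. Friction and masses are not known exactly. Their poses are not given: they have to be found in the camera images.
- case: grey open-topped case fixed to the cart, 116 mm (its x) by 258 mm (its y) outside, 36 mm tall, walls 5 mm, floor 6 mm thick. Origin: centre of its underside; z up; its -x side is the far one, roughly away from the robot. Inside: three equal pockets side by side along y, 74 mm apart
- case_lip (a point): middle of the free lower edge of the orange lip, which runs along the whole inside top of the case's -x wall, overhangs the pockets by 7 mm and is 5 mm thick, top flush with the wall; 25 mm free height below it to the pocket floor
- case_rib (a point): middle of the top of the black stop rib that closes all pockets at +x: 5 mm thick, 10 mm high above the floor, its -x face 84 mm from the -x wall; the +x wall stands 17 mm behind it
- pocket1 (a point): centre of the floor of the pocket at the case's -y end. Every pocket is 84 mm along the case's x (from the -x wall under the lip to the stop rib) and 44 mm along y; floor 6 mm above the case's underside. Axes as the case. Black guides 10 mm high bound it in y but reach only 35 mm out from the -x wall; beyond that its sides are open: 30 mm room for a finger to the next pocket or the end wall
- pocket2 (a point): centre of the floor of the middle pocket, same size
- pocket3 (a point): centre of the floor of the pocket at the case's +y end, same size
- lid: loose yellow lid, plate 130 mm (x) by 272 mm (y), 4 mm thick, with a 3 mm thick, 6 mm deep skirt all round its edge (4 mm of play per side around the case) and a black square knob in the middle of its top. Origin: centre of the skirt's lower edge, z up. On the case the plate rests on the wall tops, origin 30 mm above the case's underside. 0.3 kg
- lid_knob (a point): centre of the lid's knob, a 28 mm cube with sides along the lid's x and y, 24 mm above the lid's origin (the plate's top is 14 mm below this point)
- lid_mat: black rubber mat on the cart, 300 mm (x) by 220 mm (y), 2 mm thick; origin: centre of its underside. Free space for the lid
- pack_mat: blue mat on the cart, 300 by 220 mm, 2 mm thick, where the packs lie at first; origin: centre of its underside
- pack1_mid (a point): a clipped pack: pile of five metal spacer plates, rigid as one block 80 mm (x) by 40 mm (y) by 20 mm (z), about 0.25 kg, a green clip round it lengthways, either end may lead; this point is its centre, 10 mm above its underside; z up (may be absent)
- pack2_mid (a point): another such pack, same size, centre point (may be absent)
- pack3_mid (a point): another such pack, same size, centre point (may be absent)
- plug_a: bystander: spark plug, steel and white, lying, 70 mm long, 21 mm thick; origin at its underside
- plug_b: bystander: second spark plug, lying, 70 mm long, 21 mm thick; origin at its underside
- socket: bystander: steel wrench socket standing, 26 mm across, 32 mm tall; origin at its underside
- wrench: bystander: spanner lying flat, about 160 mm long; origin at its underside
- oil_filter: bystander: white oil filter canister, 76 mm across, 95 mm tall; origin at its underside
- coil: bystander: black ignition coil lying, about 145 mm long, 30 mm tall; origin at its underside
- jar: bystander: amber jar, 60 mm across, 80 mm tall; origin at its underside

How it is judged:
On the way, in this order (a step that is already met when the one before it is completed fails the run):
1. the lid lies flat on the black mat, let go (horizontal distance between lid and lid_mat below 0.06 m and height (world z) of lid below 0.012 m and angle between lid's own z axis and vertical below 0.05 rad and linear speed of lid below 0.02 m/s and contact force between the fingers and lid below 0.05 N), for 0.2 s.
2. every pack lies home in a pocket while the lid is off the case (angle between each of pack1_mid, pack2_mid, pack3_mid's own z axis and vertical below 0.05 rad and angle between the x axis of each of pack1_mid, pack2_mid, pack3_mid and the x axis of case, either way round below 0.08 rad and ((x of pack1_mid in the frame of pocket1 between -0.004 and 0.004 m and y of pack1_mid in the frame of pocket1 between -0.004 and 0.004 m and z of pack1_mid in the frame of pocket1 between 0.0075 and 0.0125 m) or (x of pack1_mid in the frame of pocket2 between -0.004 and 0.004 m and y of pack1_mid in the frame of pocket2 between -0.004 and 0.004 m and z of pack1_mid in the frame of pocket2 between 0.0075 and 0.0125 m) or (x of pack1_mid in the frame of pocket3 between -0.004 and 0.004 m and y of pack1_mid in the frame of pocket3 between -0.004 and 0.004 m and z of pack1_mid in the frame of pocket3 between 0.0075 and 0.0125 m)) and ((x of pack2_mid in the frame of pocket1 between -0.004 and 0.004 m and y of pack2_mid in the frame of pocket1 between -0.004 and 0.004 m and z of pack2_mid in the frame of pocket1 between 0.0075 and 0.0125 m) or (x of pack2_mid in the frame of pocket2 between -0.004 and 0.004 m and y of pack2_mid in the frame of pocket2 between -0.004 and 0.004 m and z of pack2_mid in the frame of pocket2 between 0.0075 and 0.0125 m) or (x of pack2_mid in the frame of pocket3 between -0.004 and 0.004 m and y of pack2_mid in the frame of pocket3 between -0.004 and 0.004 m and z of pack2_mid in the frame of pocket3 between 0.0075 and 0.0125 m)) and ((x of pack3_mid in the frame of pocket1 between -0.004 and 0.004 m and y of pack3_mid in the frame of pocket1 between -0.004 and 0.004 m and z of pack3_mid in the frame of pocket1 between 0.0075 and 0.0125 m) or (x of pack3_mid in the frame of pocket2 between -0.004 and 0.004 m and y of pack3_mid in the frame of pocket2 between -0.004 and 0.004 m and z of pack3_mid in the frame of pocket2 between 0.0075 and 0.0125 m) or (x of pack3_mid in the frame of pocket3 between -0.004 and 0.004 m and y of pack3_mid in the frame of pocket3 between -0.004 and 0.004 m and z of pack3_mid in the frame of pocket3 between 0.0075 and 0.0125 m)) and horizontal distance between lid and case above 0.1 m), for 0.2 s.
At the end, for the whole second after the job is handed in: Each pack at rest on a pocket floor: centre within 4 mm of the pocket's in x and y, 7.5-12.5 mm above its floor, tilt under 0.05, within 0.08 rad of the case's x. Lid on the case: within 6 mm in x and y, 0.12 rad, tilt under 0.03, origin 27-32.5 mm above the case's underside (angle between each of pack1_mid, pack2_mid, pack3_mid's own z axis and vertical below 0.05 rad and angle between the x axis of each of pack1_mid, pack2_mid, pack3_mid and the x axis of case, either way round below 0.08 rad and ((x of pack1_mid in the frame of pocket1 between -0.004 and 0.004 m and y of pack1_mid in the frame of pocket1 between -0.004 and 0.004 m and z of pack1_mid in the frame of pocket1 between 0.0075 and 0.0125 m) or (x of pack1_mid in the frame of pocket2 between -0.004 and 0.004 m and y of pack1_mid in the frame of pocket2 between -0.004 and 0.004 m and z of pack1_mid in the frame of pocket2 between 0.0075 and 0.0125 m) or (x of pack1_mid in the frame of pocket3 between -0.004 and 0.004 m and y of pack1_mid in the frame of pocket3 between -0.004 and 0.004 m and z of pack1_mid in the frame of pocket3 between 0.0075 and 0.0125 m)) and ((x of pack2_mid in the frame of pocket1 between -0.004 and 0.004 m and y of pack2_mid in the frame of pocket1 between -0.004 and 0.004 m and z of pack2_mid in the frame of pocket1 between 0.0075 and 0.0125 m) or (x of pack2_mid in the frame of pocket2 between -0.004 and 0.004 m and y of pack2_mid in the frame of pocket2 between -0.004 and 0.004 m and z of pack2_mid in the frame of pocket2 between 0.0075 and 0.0125 m) or (x of pack2_mid in the frame of pocket3 between -0.004 and 0.004 m and y of pack2_mid in the frame of pocket3 between -0.004 and 0.004 m and z of pack2_mid in the frame of pocket3 between 0.0075 and 0.0125 m)) and ((x of pack3_mid in the frame of pocket1 between -0.004 and 0.004 m and y of pack3_mid in the frame of pocket1 between -0.004 and 0.004 m and z of pack3_mid in the frame of pocket1 between 0.0075 and 0.0125 m) or (x of pack3_mid in the frame of pocket2 between -0.004 and 0.004 m and y of pack3_mid in the frame of pocket2 between -0.004 and 0.004 m and z of pack3_mid in the frame of pocket2 between 0.0075 and 0.0125 m) or (x of pack3_mid in the frame of pocket3 between -0.004 and 0.004 m and y of pack3_mid in the frame of pocket3 between -0.004 and 0.004 m and z of pack3_mid in the frame of pocket3 between 0.0075 and 0.0125 m)) and x of lid in the frame of case between -0.006 and 0.006 m and y of lid in the frame of case between -0.006 and 0.006 m and z of lid in the frame of case between 0.027 and 0.0325 m and angle between lid's own z axis and vertical below 0.03 rad and angle between the x axis of lid and the x axis of case, either way round below 0.12 rad and linear speed of lid below 0.02 m/s); the robot touches nothing.
It fails at once if another thing on the cart is knocked out of its place (moved over 5 cm) (distance of any of plug_a, plug_b, socket, wrench, oil_filter, coil, jar from where it was at the start of the episode above 0.05 m).
Of pack1, pack2, pack3 only 2 to 3 are there at a start; the rules pass over those that are not, and their reading is None.
At some moment in a run one of pack1, pack2, pack3 may be knocked a few centimetres aside while the robot is not near it.
Once in a run the grip may slacken for a moment while it holds something.
It also fails if it takes over 210 s, if anything falls off the work surface, if the arm or the gripper's body presses on something with over 40 N, if the wrist force passes 120 N, or if a joint passes its speed limit or range.

### The arm

A 7-joint arm with a two-finger parallel gripper is mounted at the origin on the work surface. World frame = base frame: x ahead of the robot, y to its left, z up, the work surface at z = 0. Lengths are in m, angles in rad, forces in N, time in s.
With the tool pointing down it reaches from about 0.4 to 0.9 m from the base axis. Payload 5.5 kg.
Tool frame: the origin (TCP) lies midway between the tips of the shut fingers; the grasp point (between the pads) lies 19 mm behind it; z points along the fingers, y is the direction in which the jaws open and shut (so a half turn about z gives the same grasp; the last joint's range is limited). The gripper opens to 92 mm and grips with 3 to 60 N. Pads are 19 mm wide; open, the fingers measure 130 mm over their backs; the gripper's body (75 mm by 190 mm) begins 47 mm behind the grasp point.
Start: joints at [1.562, 0.501, -0.427, 1.55, 0.221, 1.138, -0.21], TCP at [0.175, -0.626, 0.227] pointing down, gripper open.
Joint ranges: [-2.88, 2.88], [-0.31, 2.03], [-1.54, 1.56], [0.2, 2.42], [-1.41, 4.55], [0.19, 2.02], [-2.57, 2.57]. Speed limits (rad/s): [2.57, 2.57, 3.14, 3.14, 3.14, 3.14, 3.14].

### API

Orientations are given as a unit quaternion [x, y, z, w].
In Python, from cell import robot gives the robot as it stands.
- The arm moves only by the tool move_arm, never from a script. Its argument "steps" is a list of rows, each an object of numbers: "x", "y", "z": the shift along the tool's x, y, z as a fraction of full scale; "rx", "ry", "rz": the turn, a rotation vector about the tool's x, y, z as a fraction of full scale; "fingers": the closure, from 0 (fully open) to 1 (shut). A call has 1 to 10 rows; each row is the pose to reach, as a shift and turn from the pose commanded when the call began, along the tool's axes at that moment; what a row does not reach only later rows make up. Full scale, the value 1, is 200 mm for a shift and 120 degrees for a turn. A row lasts 1/8 s, in which the tool goes at most 62.5 mm and 10.7 degrees, less where a joint would pass 70% of its speed; a pose out of reach is approached as far as the arm can. A call with a number of a shift or a turn outside -1 to 1 is refused whole. A call with a gripper value outside its range is refused whole. The fingers move at their own pace and stop on an object; "squeeze" is the grip in N (left out, the last holds). Time passes only in rows, so rows that repeat a pose let the fingers close. It gives the time, the measured TCP pose, the force and the opening at its end, in the units of the state.
- robot.observe(): the state, without advancing time (a new reading comes with each control period).
- robot.snapshot(name): name is "side" or "top" or "wrist"; returns the picture (420x560x3 uint8, red, green, blue); there is no depth.
- robot.get_calibration(name): a dict with "mtx" (3x3 intrinsics, pixels), "extrinsics" (4x4, takes a point from camera to world coordinates). Camera axes: x right, y up, looking along -z (the intrinsics and any distortion apply to the point x, -y, -z); pixel columns grow to the right and rows downward; lengths in m; the calibration is good to about 2 mm. A picture is of the moment at which its call begins: read the wrist's pose just before it. get_calibration takes no time and is no camera call; for the wrist camera it gives the pose at the moment of the call.
- robot.hand_in(): hands the job in, once; it reports no verdict.
The state is a dict: "time_s": time; "joints": joint angles; "qvel": joint speeds; "joint_efforts": joint torques, N m; "tcp_pos": TCP position; "ee_rot": TCP orientation; "ft_force": force on the tool from outside, world axes, zero at the start; "moment": the same for the moment, N m; "grip_width": finger opening in m.
Only numpy, scipy, OpenCV 4.12 (cv2) and the standard library are available. Lean on these libraries where they do the work, as an engineer would, in place of code of your own. Each camera call takes 0.05 s, during which the arm holds its last target. There are 200 camera calls.

## Working session

There is one attempt and no reset: what is moved stays moved. The work goes in short steps, Python scripts to look and compute and a tool call to move; the robot and the scene stay as the last step left them, time stands still between calls to the robot, and variables do not carry over. Pictures are saved under pics/ and viewed, about 12 in all and at most 16, crops included, and the job is handed in when it is done.

Besides the shell and the picture viewer there is one more tool, called after ">>>" by a JSON object that holds its "fn" and its "kwargs", one argument or row to a line. move_arm: Moves the arm, as the interface text tells. Shift numbers are shares of 200 mm and turn numbers shares of 120 degrees, none past 1 either way. Its arguments: {"type":"object","properties":{"steps":{"type":"array"},"squeeze":{"type":"number"}},"required":["steps"]}

```bash
mkdir -p pics; ls; python3 - <<'E'
from cell import robot
import cv2
print(robot.observe())
for n in("top","side","wrist"):
    c=robot.get_calibration(n); print(n,c)
    cv2.imwrite(f"pics/{n}0.png",robot.snapshot(n)[:,:,::-1])
E
```

```text
pics
{'time_s': 0.0, 'joints': array([ 1.56219636,  0.50185585, -0.42677486,  1.55143485,  0.22079473,
        1.13825499, -0.21032223]), 'qvel': array([-4.24668043e-04, -7.40172542e-05, -6.36979563e-04,  1.36859443e-03,
        3.49022195e-04,  5.77729164e-04, -7.73619480e-04]), 'joint_efforts': array([ 6.92483809e-04, -5.66590118e+01, -5.81537113e+00, -2.79107845e+01,
       -6.84832083e-02,  3.09100596e-02,  2.10810322e-04]), 'tcp_pos': array([ 0.17427285, -0.6254964 ,  0.22567817]), 'ee_rot': array([ 9.90778469e-01,  1.35488458e-01, -9.08300844e-05, -9.45997685e-04]), 'ft_force': array([-0.09704364,  0.2234486 , -0.83496197]), 'moment': array([ 0.02888818, -0.02559078,  0.00269619]), 'grip_width': 0.09170203584705723}
top {'mtx': array([[527.48602624,   0.        , 282.16167571],
       [  0.        , 527.48602624, 200.19035712],
       [  0.        ,   0.        ,   1.        ]]), 'extrinsics': array([[ 0.01023194,  0.98508911, -0.17174039,  0.40197906],
       [-0.99968352,  0.0140246 ,  0.02088492,  0.00746884],
       [ 0.0229821 ,  0.17147234,  0.98492084,  1.2263903 ],
    
[... 215 characters left out ...]
       ]]), 'extrinsics': array([[-0.97782074,  0.1401958 , -0.15560119,  0.43796461],
       [-0.20942404, -0.66459998,  0.71725061,  0.82034456],
       [-0.00285703,  0.73392916,  0.67922001,  0.8361996 ],
       [ 0.        ,  0.        ,  0.        ,  1.        ]])}
wrist {'mtx': array([[375.26616716,   0.        , 284.61465062],
       [  0.        , 375.26616716, 209.97795672],
       [  0.        ,   0.        ,   1.        ]]), 'extrinsics': array([[ 0.2690897 ,  0.91647071,  0.29609488,  0.2553582 ],
       [-0.96311424,  0.25647329,  0.08143965, -0.60331442],
       [-0.00130337, -0.30708776,  0.95168031,  0.38348881],
       [ 0.        ,  0.        ,  0.        ,  1.        ]])}
```

View pics/top0.png

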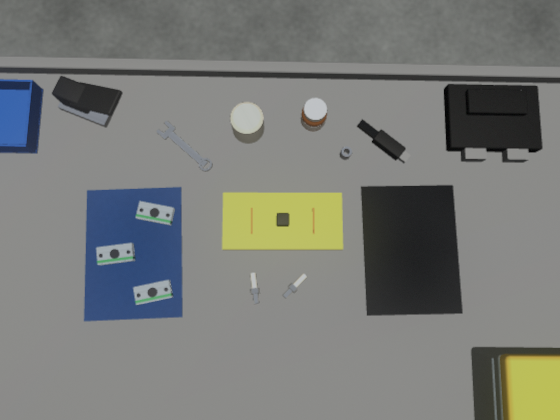

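View pics/side0.png

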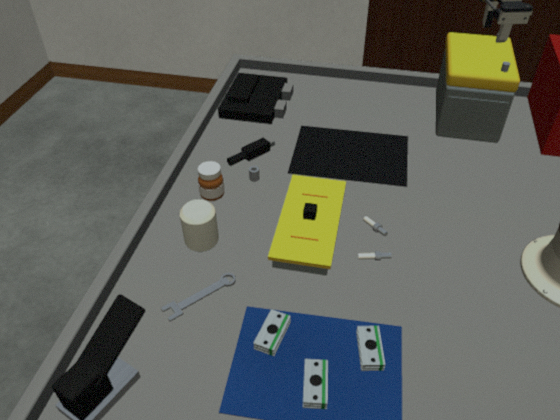

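Top view: lid at (283,221), knob centred on it. Three packs on the blue mat at (155,213), (115,254) and (153,292). The black mat is at (411,250), spark plugs at (254,287) and (295,286), and the coil, jar, filter, socket and wrench lie above the lid. The side view agrees.

```bash
cat > h.py <<'E'
import numpy as np, cv2
from scipy.spatial.transform import Rotation as R
from cell import robot
def ray(px,z,c):
    """pixels (N,2) -> world points on plane z"""
    px=np.asarray(px,float).reshape(-1,2); K,E=c["mtx"],c["extrinsics"]
    d=np.c_[(px-K[:2,2])/K[0,0],np.ones(len(px))]*[1,-1,-1]@E[:3,:3].T
    o=E[:3,3]; return o+d*((z-o[2])/d[:,2])[:,None]
def proj(P,c):
    K,E=c["mtx"],c["extrinsics"]; q=(np.asarray(P,float).reshape(-1,3)-E[:3,3])@E[:3,:3]
    return np.c_[K[0,2]+K[0,0]*q[:,0]/-q[:,2],K[1,2]+K[1,1]*q[:,1]/q[:,2]]
def look(n,save=None):
    c=robot.get_calibration(n); im=robot.snapshot(n)[:,:,::-1].copy()
    if save: cv2.imwrite(f"pics/{save}.png",im)
    return im,c
def blobs(mask,amin):
    cs,_=cv2.findContours(mask.astype(np.uint8),cv2.RETR_EXTERNAL,cv2.CHAIN_APPROX_NONE)
    return [k[:,0] for k in cs if cv2.contourArea(k)>amin]
def rect(cnt,z,c):
    """min-area rectangle of a contour cast on z: centre, (long,short), yaw of long side deg in (-90,90]"""
    w=ray(cnt,z,c)[:,:2]; (cx,cy),(a,b),t=cv2.minAreaRect((w*1000).astype(np.float32))
    if a<b: a,b,t=b,a,t+90
    return np.array([cx,cy])/1000,(a,b),(t+90)%180-90
def hsv(im): return cv2.cvtColor(im,cv2.COLOR_BGR2HSV)
def down(yaw,tilt=0):
    """tool down, tool x at world yaw (deg); tilt (deg) about tool y"""
    return R.from_euler('z',yaw,degrees=True)*R.from_euler('x',180,degrees=True)*R.from_euler('y',tilt,degrees=True)
def plan(p,rot,p0=None,r0=None):
    """fractions for move_arm from the measured (or given) pose"""
    s=robot.observe(); p0=s["tcp_pos"] if p0 is None else p0; r0=r0 or R.from_quat(s["ee_rot"])
    d=r0.inv().apply(np.asarray(p)-p0)/.2; t=(r0.inv()*rot).as_rotvec()/np.radians(120)
    print("xyz",d.round(4),"r",t.round(4),"rows",int(np.ceil(max(np.linalg.norm(d)*.2/.05,np.linalg.norm(t)*120/9))))
E
python3 - <<'E'
from h import *
for n in("top","side"):
    im=cv2.imread(f"pics/{n}0.png"); c=robot.get_calibration(n); H=hsv(im)
    for k in blobs((abs(H[...,0].astype(int)-30)<6)&(H[...,1]>150)&(H[...,2]>100),1000): print(n,"yellow",rect(k,.040,c))
    bl=(abs(H[...,0].astype(int)-113)<12)&(H[...,1]>120)
    for k in blobs(bl,4000):
        print(n,"bluemat",rect(k,.002,c))
        m=np.zeros(bl.shape,np.uint8); cv2.fillPoly(m,[cv2.convexHull(k)],1)
        pk=cv2.morphologyEx((m>0).astype(np.uint8)&~bl,cv2.MORPH_OPEN,np.ones((3,3)))
        for q in blobs(pk,100): print("  pack",q.mean(0).round(),rect(q,.02,c))
    for k in blobs((H[...,2]<45),60):
        r=rect(k,.002,c)
        if 100<r[1][0]<400 or r[1][0]<60: print(n,"black",k.mean(0).round(),r, "at .068",rect(k,.068,c)[0])
E
```

```text
top bluemat (array([0.48945859, 0.32311481]), (296.6883850097656, 216.84713745117188), 2.9767069816589355)
  pack [153. 292.] (array([0.40015479, 0.27039111]), (86.78515625, 43.936012268066406), -77.38651180267334)
  pack [115. 254.] (array([0.48432187, 0.35924719]), (87.32499694824219, 44.83417892456055), -82.06826543807983)
  pack [155. 213.] (array([0.5792179 , 0.27459424]), (87.07084655761719, 44.89675521850586), 79.89556121826172)
top black [411. 249.] (array([ 0.50623477, -0.32085672]), (296.2284240722656, 214.6296844482422), 2.340076208114624) at .068 [ 0.50061487 -0.30315839]
top black [382. 140.] (array([ 0.77038147, -0.25295988]), (124.02088928222656, 37.125450134277344), 51.10262680053711) at .068 [ 0.75052295 -0.23892165]
top black [491. 122.] (array([ 0.81600598, -0.52972046]), (232.32669067382812, 192.1552734375), -89.95267614349723) at .068 [ 0.79368811 -0.50076355]
side yellow (array([ 0.56218054, -0.01487021]), (274.1053161621094, 128.41578674316406), -89.32016062736511)
side yellow (array([ 0.14475864, -0.88907025]), (336.2437438964844, 213.01084899902344), 89.18439
[... 1127 characters left out ...]
81298828125, 56.72584533691406), 52.56697082519531) at .068 [ 0.74425214 -0.18144997]
side black [351. 156.] (array([ 0.50559732, -0.31623688]), (296.2505798339844, 215.79151916503906), 1.6763615608215332) at .068 [ 0.50024637 -0.2263131 ]
side black [190. 148.] (array([ 0.9306189 , -0.25847299]), (245.57199096679688, 13.817688941955566), 89.78111267089844) at .068 [ 0.89164117 -0.17311938]
side black [253.  98.] (array([ 0.8291153 , -0.54817657]), (269.09954833984375, 174.29966735839844), -89.96209415048361) at .068 [ 0.79816833 -0.43990234]
side black [223.  91.] (array([ 0.93035327, -0.57213135]), (379.3630676269531, 12.770503997802734), 89.9588623046875) at .068 [ 0.89139673 -0.4619617 ]
```

View pics/wrist0.png

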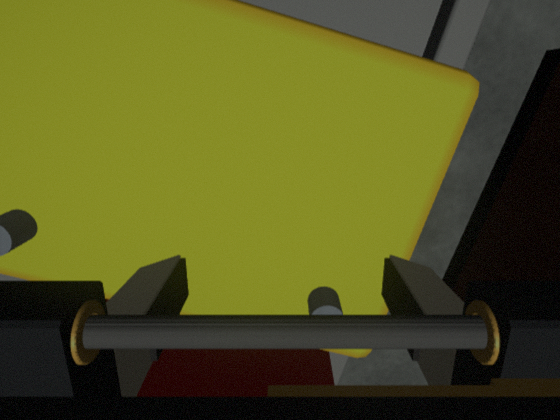

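>>> {"fn": "move_arm", "kwargs": {
  "steps": [
    {"z": -0.4},
    {"z": -0.4},
    {"x": 0.2,"y": -0.2,"z": -0.4},
    {"x": 0.4,"y": -0.4,"z": -0.4},
    {"x": 0.6,"y": -0.6,"z": -0.4},
    {"x": 0.8,"y": -0.8,"z": -0.4},
    {"x": 1,"y": -0.9,"z": -0.4},
    {"x": 1,"y": -0.9,"z": -0.4}
  ]
}}

```text
$.steps[0]: bad value
```

>>> {"fn": "move_arm", "kwargs": {
  "steps": [
    {"x": 0.2,"y": -0.2},
    {"x": 0.4,"y": -0.4},
    {"x": 0.6,"y": -0.6},
    {"x": 0.8,"y": -0.7},
    {"x": 0.9,"y": -0.8},
    {"x": 0.9,"y": -0.8}
  ]
}}

```text
$.steps[0]: bad value
```

```bash
python3 - <<'E'
from h import *
s=robot.observe();print(s["time_s"],s["tcp_pos"],s["joints"].round(2))
plan([.560,-.013,.26],down(.7))
E
```

```text
0.15 [ 0.17434837 -0.62564445  0.22594345] [ 1.56  0.5  -0.43  1.55  0.22  1.14 -0.21]
xyz [ 2.68   -2.4332 -0.1666] r [-7.00e-04  1.00e-04  1.24e-01] rows 15
```

>>> {"fn": "move_arm", "kwargs": {
  "steps": [
    {"x": 0,"y": 0,"z": -0.4,"rx": 0,"ry": 0,"rz": 0,"fingers": 0},
    {"x": 0,"y": 0,"z": -0.4,"rx": 0,"ry": 0,"rz": 0,"fingers": 0},
    {"x": 0.2,"y": -0.2,"z": -0.4,"rx": 0,"ry": 0,"rz": 0,"fingers": 0},
    {"x": 0.4,"y": -0.4,"z": -0.4,"rx": 0,"ry": 0,"rz": 0,"fingers": 0},
    {"x": 0.6,"y": -0.6,"z": -0.4,"rx": 0,"ry": 0,"rz": 0,"fingers": 0},
    {"x": 0.8,"y": -0.8,"z": -0.4,"rx": 0,"ry": 0,"rz": 0,"fingers": 0},
    {"x": 1,"y": -0.9,"z": -0.4,"rx": 0,"ry": 0,"rz": 0,"fingers": 0},
    {"x": 1,"y": -0.9,"z": -0.4,"rx": 0,"ry": 0,"rz": 0,"fingers": 0}
  ]
}}

```text
time_s: 1.15
tcp_pos: [0.322, -0.3955, 0.3069]
ee_rot: [0.99, 0.139, 0.0, -0.0]
ft_force: [-0.4, 0.1, -0.3]
grip_width: 0.0915
```

>>> {"fn": "move_arm", "kwargs": {
  "steps": [
    {"x": 0.2,"y": -0.2,"z": 0,"rx": 0,"ry": 0,"rz": 0.04,"fingers": 0},
    {"x": 0.4,"y": -0.4,"z": 0,"rx": 0,"ry": 0,"rz": 0.08,"fingers": 0},
    {"x": 0.6,"y": -0.6,"z": 0,"rx": 0,"ry": 0,"rz": 0.126,"fingers": 0},
    {"x": 0.8,"y": -0.8,"z": 0,"rx": 0,"ry": 0,"rz": 0.126,"fingers": 0},
    {"x": 1,"y": -0.95,"z": 0,"rx": 0,"ry": 0,"rz": 0.126,"fingers": 0},
    {"x": 1,"y": -0.95,"z": 0,"rx": 0,"ry": 0,"rz": 0.126,"fingers": 0}
  ]
}}

```text
time_s: 1.9
tcp_pos: [0.4623, -0.159, 0.3068]
ee_rot: [1.0, 0.007, 0.001, -0.001]
ft_force: [-0.4, -0.5, -0.2]
grip_width: 0.0918
```

```bash
python3 - <<'E'
from h import *
s=robot.observe();print(s["time_s"],s["tcp_pos"],s["joints"].round(2))
plan([.560,-.013,.20],down(.7))
E
```

```text
1.9 [ 0.46226775 -0.15895234  0.30682879] [ 0.98  0.16 -0.78  1.84  0.12  1.19 -1.39]
xyz [ 0.4986 -0.7218  0.5358] r [-0.0007 -0.0006  0.0011] rows 5
```

>>> {"fn": "move_arm", "kwargs": {
  "steps": [
    {"x": 0.17,"y": -0.24,"z": 0.18,"rx": 0,"ry": 0,"rz": 0,"fingers": 0},
    {"x": 0.34,"y": -0.48,"z": 0.36,"rx": 0,"ry": 0,"rz": 0,"fingers": 0},
    {"x": 0.5,"y": -0.72,"z": 0.54,"rx": 0,"ry": 0,"rz": 0,"fingers": 0},
    {"x": 0.5,"y": -0.72,"z": 0.54,"rx": 0,"ry": 0,"rz": 0,"fingers": 0},
    {"x": 0.5,"y": -0.72,"z": 0.54,"rx": 0,"ry": 0,"rz": 0,"fingers": 0}
  ]
}}

```text
time_s: 2.52
tcp_pos: [0.5587, -0.0178, 0.1971]
ee_rot: [1.0, 0.004, -0.002, -0.0]
ft_force: [-0.1, -0.3, 0.4]
grip_width: 0.0919
```

```bash
python3 - <<'E'
from h import *
s=robot.observe();print(s["time_s"],s["tcp_pos"],s["joints"].round(2))
im,c=look("wrist","w1")
u,v=proj([.56,-.013,.068],c)[0].round().astype(int);print(u,v)
H=hsv(im); m=(H[...,2]<70)
for k in blobs(m,300):
    r=rect(k,.068,c); print(k.mean(0).round(),r)
E
```

```text
2.525 [ 0.55866645 -0.01783393  0.1970865 ] [ 0.6   0.45 -0.78  1.8   0.36  1.04 -1.88]
278 198
[284. 191.] (array([ 0.5652691 , -0.01740661]), (31.284460067749023, 26.72193717956543), 1.3212616443634033)
[ 10. 164.] (array([0.58318805, 0.19531372]), (38.49555206298828, 11.299160957336426), -9.886550903320312)
[279. 286.] (array([ 0.49187332, -0.01343103]), (548.5350341796875, 315.71075439453125), -89.44434863328934)
```

View pics/w1.png

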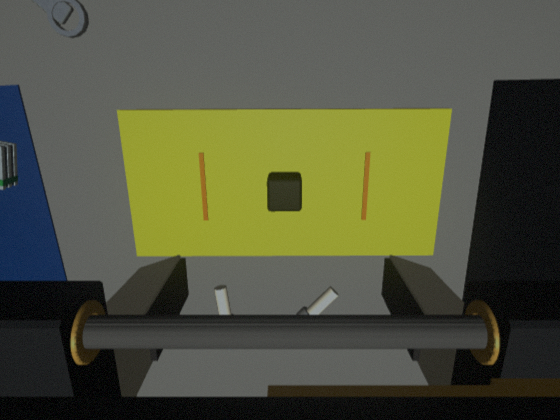

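The wrist view shows the lid square in frame with corners near (118,110), (451,108), (436,256) and (136,256). The knob is at (284,191).

```bash
python3 - <<'E'
from h import *
im=cv2.imread("pics/w1.png"); c=robot.get_calibration("wrist"); H=hsv(im)
y=(abs(H[...,0].astype(int)-29)<7)&(H[...,1]>150)&(H[...,2]>80)
for k in blobs(y,5000): print(rect(k,.040,c), ray(cv2.boxPoints(cv2.minAreaRect(k)),.04,c).round(3).tolist()); L=rect(k,.040,c)
print(robot.observe()["tcp_pos"])
plan([*L[0],.043],down(L[2]+90))
E
```

```text
(array([ 0.56209369, -0.01901212]), (272.4394226074219, 129.872802734375), -89.56279435753822) [[0.626, 0.117, 0.04], [0.628, -0.154, 0.04], [0.498, -0.173, 0.04], [0.496, 0.134, 0.04]]
[ 0.55882328 -0.01910717  0.19794444]
xyz [ 1.790e-02 -7.000e-04  7.747e-01] r [ 0.0002  0.0009 -0.0003] rows 4
```

>>> {"fn": "move_arm", "kwargs": {
  "steps": [
    {"x": 0.017,"y": 0,"z": 0.25,"rx": 0,"ry": 0,"rz": 0,"fingers": 0.2},
    {"x": 0.017,"y": 0,"z": 0.5,"rx": 0,"ry": 0,"rz": 0,"fingers": 0.2},
    {"x": 0.017,"y": 0,"z": 0.7,"rx": 0,"ry": 0,"rz": 0,"fingers": 0.2},
    {"x": 0.017,"y": 0,"z": 0.77,"rx": 0,"ry": 0,"rz": 0,"fingers": 0.2},
    {"x": 0.017,"y": 0,"z": 0.77,"rx": 0,"ry": 0,"rz": 0,"fingers": 0.3},
    {"x": 0.017,"y": 0,"z": 0.77,"rx": 0,"ry": 0,"rz": 0,"fingers": 0.6},
    {"x": 0.017,"y": 0,"z": 0.77,"rx": 0,"ry": 0,"rz": 0,"fingers": 1},
    {"x": 0.017,"y": 0,"z": 0.77,"rx": 0,"ry": 0,"rz": 0,"fingers": 1},
    {"x": 0.017,"y": 0,"z": 0.77,"rx": 0,"ry": 0,"rz": 0,"fingers": 1}
  ],
  "squeeze": 40
}}

```text
time_s: 3.7
tcp_pos: [0.563, -0.0175, 0.0452]
ee_rot: [1.0, 0.004, 0.0, 0.0]
ft_force: [-0.2, -0.4, -0.6]
grip_width: 0.0289
```

>>> {"fn": "move_arm", "kwargs": {
  "steps": [
    {"x": 0,"y": 0,"z": -0.15,"rx": 0,"ry": 0,"rz": 0,"fingers": 1},
    {"x": 0,"y": 0,"z": -0.35,"rx": 0,"ry": 0,"rz": 0,"fingers": 1},
    {"x": 0,"y": 0.1,"z": -0.4,"rx": 0,"ry": 0,"rz": 0,"fingers": 1},
    {"x": 0,"y": 0.3,"z": -0.4,"rx": 0,"ry": 0,"rz": 0,"fingers": 1},
    {"x": -0.1,"y": 0.5,"z": -0.4,"rx": 0,"ry": 0,"rz": 0,"fingers": 1},
    {"x": -0.2,"y": 0.7,"z": -0.4,"rx": 0,"ry": 0,"rz": 0,"fingers": 1},
    {"x": -0.28,"y": 0.9,"z": -0.4,"rx": 0,"ry": 0,"rz": 0,"fingers": 1},
    {"x": -0.28,"y": 1,"z": -0.4,"rx": 0,"ry": 0,"rz": 0,"fingers": 1},
    {"x": -0.28,"y": 1,"z": -0.4,"rx": 0,"ry": 0,"rz": 0,"fingers": 1}
  ],
  "squeeze": 60
}}

```text
time_s: 4.82
tcp_pos: [0.5082, -0.2196, 0.1244]
ee_rot: [1.0, 0.002, -0.0, -0.0]
ft_force: [0.2, 0.3, -3.7]
grip_width: 0.0275
```

>>> {"fn": "move_arm", "kwargs": {
  "steps": [
    {"x": 0,"y": 0.2,"z": 0,"rx": 0,"ry": 0,"rz": 0,"fingers": 1},
    {"x": 0,"y": 0.4,"z": 0,"rx": 0,"ry": 0,"rz": 0,"fingers": 1},
    {"x": 0,"y": 0.5,"z": 0.1,"rx": 0,"ry": 0,"rz": 0,"fingers": 1},
    {"x": 0,"y": 0.5,"z": 0.2,"rx": 0,"ry": 0,"rz": 0,"fingers": 1},
    {"x": 0,"y": 0.5,"z": 0.3,"rx": 0,"ry": 0,"rz": 0,"fingers": 1},
    {"x": 0,"y": 0.5,"z": 0.4,"rx": 0,"ry": 0,"rz": 0,"fingers": 1},
    {"x": 0,"y": 0.5,"z": 0.4,"rx": 0,"ry": 0,"rz": 0,"fingers": 1}
  ]
}}

```text
time_s: 5.7
tcp_pos: [0.5079, -0.3158, 0.0425]
ee_rot: [1.0, 0.005, -0.002, -0.001]
ft_force: [-0.2, -1.1, -3.2]
grip_width: 0.028
```

>>> {"fn": "move_arm", "kwargs": {
  "steps": [
    {"x": 0,"y": 0,"z": 0.06,"rx": 0,"ry": 0,"rz": 0,"fingers": 1},
    {"x": 0,"y": 0,"z": 0.1,"rx": 0,"ry": 0,"rz": 0,"fingers": 1},
    {"x": 0,"y": 0,"z": 0.115,"rx": 0,"ry": 0,"rz": 0,"fingers": 1},
    {"x": 0,"y": 0,"z": 0.125,"rx": 0,"ry": 0,"rz": 0,"fingers": 1},
    {"x": 0,"y": 0,"z": 0.13,"rx": 0,"ry": 0,"rz": 0,"fingers": 1}
  ]
}}

```text
time_s: 6.32
tcp_pos: [0.5093, -0.3181, 0.0189]
ee_rot: [1.0, 0.004, 0.0, 0.0]
ft_force: [0.0, -0.2, -3.1]
grip_width: 0.0275
```

>>> {"fn": "move_arm", "kwargs": {
  "steps": [
    {"x": 0,"y": 0,"z": 0.01,"rx": 0,"ry": 0,"rz": 0,"fingers": 1},
    {"x": 0,"y": 0,"z": 0.015,"rx": 0,"ry": 0,"rz": 0,"fingers": 1},
    {"x": 0,"y": 0,"z": 0.015,"rx": 0,"ry": 0,"rz": 0,"fingers": 1}
  ]
}}

```text
time_s: 6.7
tcp_pos: [0.5094, -0.3182, 0.0174]
ee_rot: [1.0, 0.004, 0.0, 0.001]
ft_force: [-3.3, 1.8, 9.2]
grip_width: 0.0279
```

>>> {"fn": "move_arm", "kwargs": {
  "steps": [
    {"x": 0,"y": 0,"z": 0.0,"rx": 0,"ry": 0,"rz": 0,"fingers": 0.5},
    {"x": 0,"y": 0,"z": 0,"rx": 0,"ry": 0,"rz": 0,"fingers": 0.3},
    {"x": 0,"y": 0,"z": 0,"rx": 0,"ry": 0,"rz": 0,"fingers": 0.3},
    {"x": 0,"y": 0,"z": -0.2,"rx": 0,"ry": 0,"rz": 0,"fingers": 0.3},
    {"x": 0,"y": 0,"z": -0.4,"rx": 0,"ry": 0,"rz": 0,"fingers": 0.3},
    {"x": 0,"y": -0.2,"z": -0.6,"rx": 0,"ry": 0,"rz": 0,"fingers": 0},
    {"x": 0,"y": -0.4,"z": -0.8,"rx": 0,"ry": 0,"rz": 0,"fingers": 0},
    {"x": 0,"y": -0.7,"z": -0.8,"rx": 0,"ry": 0,"rz": 0,"fingers": 0},
    {"x": 0,"y": -1,"z": -0.8,"rx": 0,"ry": 0,"rz": 0,"fingers": 0},
    {"x": 0,"y": -1,"z": -0.8,"rx": 0,"ry": 0,"rz": 0,"fingers": 0}
  ]
}}

```text
time_s: 7.95
tcp_pos: [0.5078, -0.1118, 0.1765]
ee_rot: [1.0, 0.009, 0.001, -0.001]
ft_force: [1.1, -0.4, 0.4]
grip_width: 0.0916
```

>>> {"fn": "move_arm", "kwargs": {
  "steps": [
    {"x": 0.05,"y": -0.2,"z": 0,"rx": 0,"ry": 0,"rz": 0,"fingers": 0},
    {"x": 0.1,"y": -0.4,"z": 0,"rx": 0,"ry": 0,"rz": 0,"fingers": 0},
    {"x": 0.1,"y": -0.5,"z": 0,"rx": 0,"ry": 0,"rz": 0,"fingers": 0},
    {"x": 0.1,"y": -0.5,"z": 0,"rx": 0,"ry": 0,"rz": 0,"fingers": 0},
    {"x": 0.1,"y": -0.5,"z": 0,"rx": 0,"ry": 0,"rz": 0,"fingers": 0}
  ]
}}

```text
time_s: 8.57
tcp_pos: [0.5267, -0.0197, 0.1754]
ee_rot: [1.0, 0.003, -0.0, 0.0]
ft_force: [0.6, -0.6, 0.6]
grip_width: 0.092
```

```bash
python3 - <<'E'
from h import *
s=robot.observe();print(s["time_s"],s["tcp_pos"],s["joints"].round(2))
look("wrist","w2"); look("top","t2")
E
```

```text
8.575 [ 0.52672263 -0.01972665  0.17543932] [ 0.64  0.43 -0.81  1.9   0.37  0.97 -1.9 ]
```

View pics/w2.png

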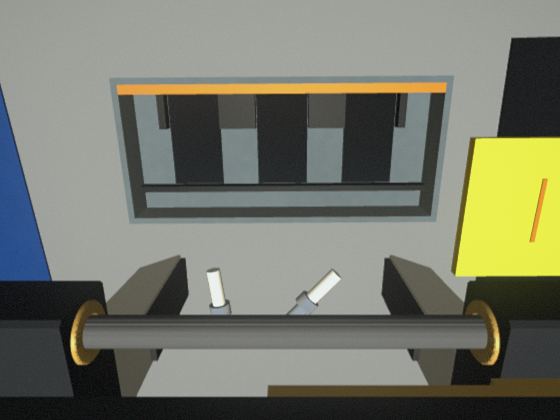

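The case is open at about (112..452, 76..222), with the orange lip along row 88. The three black pocket floors are at columns 195, 282 and 367, and the rib is at row 187. The lid is on the black mat at right. Next I'll measure the case pose.

```bash
python3 - <<'E'
from h import *
for f,n in(("w2","wrist"),("t2","top")):
    im=cv2.imread(f"pics/{f}.png"); c=robot.get_calibration(n); H=hsv(im)
    o=(abs(H[...,0].astype(int)-15)<7)&(H[...,1]>130)&(H[...,2]>120)
    for k in blobs(o,60):
        r=rect(k,.036,c)
        if r[1][0]>200: print(n,"lip",r)
    if n=="wrist":
        g=cv2.cvtColor(im,cv2.COLOR_BGR2GRAY); print("gray row150",g[150,120:450:6].tolist())
        m=(g<55).astype(np.uint8); m[:135]=0; m[180:]=0; m[:,:150]=0;m[:,420:]=0
        for k in blobs(m,200): print("strip",rect(k,.006,c), ray([[k[:,0].min(),150],[k[:,0].max()+1,150]],.006,c).round(4)[:,:2].tolist())
        for col in(230,320): print(col,g[70:235,col].tolist())
    y=(abs(H[...,0].astype(int)-29)<7)&(H[...,1]>150)&(H[...,2]>80)
    for k in blobs(y,1500): print("lid",rect(k,.012,c))
E
```

```text
wrist lip (array([ 0.61108759, -0.01698136]), (247.5244140625, 7.175495624542236), -89.28974920511246)
gray row150 [130, 66, 61, 59, 135, 134, 133, 132, 130, 42, 41, 44, 43, 42, 39, 39, 41, 123, 132, 133, 131, 129, 131, 51, 39, 40, 39, 42, 36, 41, 41, 53, 129, 131, 130, 132, 132, 91, 41, 39, 38, 37, 36, 31, 32, 35, 131, 129, 131, 133, 135, 51, 51, 83, 136]
strip (array([ 0.55400916, -0.09177573]), (42.12382125854492, 38.77577209472656), -89.6745468378067) [[0.5604, -0.0699], [0.5606, -0.1144]]
strip (array([ 0.55359424, -0.01776863]), (41.98893737792969, 38.764896392822266), -89.67456465959549) [[0.56, 0.0033], [0.5602, -0.0394]]
strip (array([0.55317926, 0.05622622]), (42.03237533569336, 38.7540283203125), -89.67455381155014) [[0.5595, 0.0782], [0.5598, 0.0337]]
230 [162, 162, 162, 164, 162, 163, 156, 142, 136, 134, 133, 134, 137, 148, 173, 181, 181, 183, 182, 181, 181, 179, 182, 163, 108, 81, 77, 77, 76, 78, 78, 78, 76, 76, 76, 78, 79, 76, 79, 76, 76, 78, 74, 76, 79, 76, 76, 77, 75, 75, 74, 78, 73, 76, 77, 76, 74, 73, 93, 119, 133, 132, 133, 131, 129, 130, 133, 132, 130, 132, 132, 
[... 629 characters left out ...]
0, 78, 78, 78, 79, 79, 78, 74, 83, 79, 80, 79, 78, 76, 78, 77, 79, 79, 77, 73, 87, 116, 133, 133, 134, 132, 131, 131, 132, 133, 133, 130, 130, 128, 132, 131, 129, 130, 131, 127, 127, 130, 129, 130, 130, 131, 128, 129, 128, 130, 127, 132, 128, 128, 127, 129, 128, 128, 129, 130, 130, 131, 130, 127, 131, 128, 130, 128, 127, 129, 130, 131, 128, 128, 128, 105, 61, 32, 46, 62, 70, 71, 71, 78, 108, 128, 131, 129, 128, 131, 131, 130, 130, 129, 131, 129, 133, 132, 131, 103, 66, 65, 65, 66, 65, 63, 69, 68, 67, 92, 122, 134, 135, 136, 137, 148, 160, 164, 165, 163, 164, 161, 165, 163, 163, 164, 165, 163]
lid (array([ 0.50755176, -0.22979977]), (131.7730712890625, 103.19464874267578), 0.7832454442977905)
```

>>> {"fn": "move_arm", "kwargs": {
  "steps": [
    {"x": 0,"y": -0.1,"z": -0.2,"rx": 0,"ry": 0,"rz": -0.08,"fingers": 0},
    {"x": 0,"y": -0.3,"z": -0.38,"rx": 0,"ry": 0,"rz": -0.16,"fingers": 0},
    {"x": -0.1,"y": -0.5,"z": -0.38,"rx": 0,"ry": 0,"rz": -0.24,"fingers": 0},
    {"x": -0.18,"y": -0.7,"z": -0.38,"rx": 0,"ry": 0,"rz": -0.32,"fingers": 0},
    {"x": -0.18,"y": -0.9,"z": -0.38,"rx": 0,"ry": 0,"rz": -0.4,"fingers": 0},
    {"x": -0.18,"y": -1,"z": -0.38,"rx": 0,"ry": 0,"rz": -0.48,"fingers": 0},
    {"x": -0.18,"y": -1,"z": -0.38,"rx": 0,"ry": 0,"rz": -0.56,"fingers": 0},
    {"x": -0.18,"y": -1,"z": -0.38,"rx": 0,"ry": 0,"rz": -0.64,"fingers": 0},
    {"x": -0.18,"y": -1,"z": -0.38,"rx": 0,"ry": 0,"rz": -0.72,"fingers": 0},
    {"x": -0.18,"y": -1,"z": -0.38,"rx": 0,"ry": 0,"rz": -0.75,"fingers": 0}
  ]
}}

```text
time_s: 9.93
tcp_pos: [0.4897, 0.1804, 0.2515]
ee_rot: [0.704, 0.71, -0.0, -0.0]
ft_force: [0.6, -0.2, 0.1]
grip_width: 0.0919
```

>>> {"fn": "move_arm", "kwargs": {
  "steps": [
    {"x": 0.2,"y": 0,"z": 0,"rx": 0,"ry": 0,"rz": 0,"fingers": 0},
    {"x": 0.4,"y": 0,"z": 0,"rx": 0,"ry": 0,"rz": 0,"fingers": 0},
    {"x": 0.45,"y": 0,"z": 0,"rx": 0,"ry": 0,"rz": 0,"fingers": 0},
    {"x": 0.45,"y": 0,"z": 0,"rx": 0,"ry": 0,"rz": 0,"fingers": 0},
    {"x": 0.45,"y": 0,"z": 0,"rx": 0,"ry": 0,"rz": 0,"fingers": 0}
  ]
}}

```text
time_s: 10.55
tcp_pos: [0.4891, 0.27, 0.2514]
ee_rot: [0.705, 0.709, -0.001, 0.0]
ft_force: [-0.5, 0.3, 0.1]
grip_width: 0.092
```

```bash
cat >> h.py <<'E'
def packs(im,c):
    H=hsv(im); bl=(abs(H[...,0].astype(int)-113)<14)&(H[...,1]>110); out=[]
    m=cv2.morphologyEx((~bl).astype(np.uint8),cv2.MORPH_OPEN,np.ones((3,3)))
    for q in blobs(m,300):
        r=rect(q,.022,c)
        if 70<r[1][0]<105 and 35<r[1][1]<60: print("pack",q.mean(0).round(),r); out.append(r)
    return out
E
python3 - <<'E'
from h import *
s=robot.observe();print(s["time_s"],s["tcp_pos"],s["joints"].round(2))
im,c=look("wrist","w3"); packs(im,c)
E
```

```text
10.55 [0.48909611 0.27000555 0.251363  ] [ 0.33  0.55 -1.2   1.74  0.54  1.23 -1.01]
pack [199. 167.] (array([0.40086893, 0.27262524]), (82.5406723022461, 44.84218978881836), -77.3973274230957)
pack [369. 164.] (array([0.57723071, 0.27700653]), (82.31939697265625, 44.933387756347656), 79.83457946777344)
pack [279.  78.] (array([0.48382306, 0.36147018]), (81.75674438476562, 40.892398834228516), -81.78363132476807)
```

View pics/w3.png

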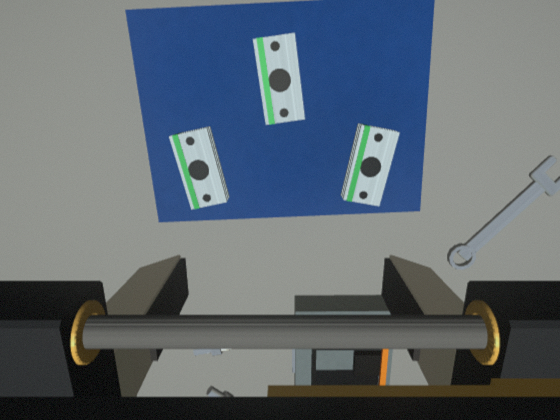

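Three packs are visible on the blue mat at (199,167), (369,164) and (279,78), each with a dark centre hole. I'll refine the centres from those holes.

```bash
cat >> h.py <<'E'
def holes(im,c,rs,z=.022):
    """centre hole of each pack's top face"""
    g=cv2.cvtColor(im,cv2.COLOR_BGR2GRAY); out=[]
    for r in rs:
        u,v=proj([*r[0],z],c)[0].astype(int); R0=np.array([max(u-16,0),max(v-16,0)])
        w=g[R0[1]:v+16,R0[0]:u+16]; t,_=cv2.threshold(w,0,255,cv2.THRESH_OTSU); t=min(t,110)
        k=max(blobs(w<t,30),key=len); M=cv2.moments(k); p=ray([[M["m10"]/M["m00"]+R0[0],M["m01"]/M["m00"]+R0[1]]],z,c)[0]
        print("hole",p.round(4),"yaw",round(r[2],1)); out.append((p,r[2]%180))
    return out
def grasp(p,yaw,off=.010,z=.005):
    a=np.radians(yaw); return [p[0]-off*np.cos(a),p[1]-off*np.sin(a),z]
E
python3 - <<'E'
from h import *
im=cv2.imread("pics/w3.png"); c=robot.get_calibration("wrist")
hs=holes(im,c,packs(im,c))
for p,y in hs:
    g=grasp(p,y); print(np.round(g,4),y); plan(g,down(y))
E
```

```text
pack [199. 167.] (array([0.40089468, 0.27267883]), (82.54984283447266, 44.84723663330078), -77.40835762023926)
pack [369. 164.] (array([0.57728674, 0.27701846]), (82.3329849243164, 44.94212341308594), 79.82017517089844)
pack [279.  78.] (array([0.48388004, 0.36151846]), (81.77278900146484, 40.90030288696289), -81.795654296875)
hole [0.3991 0.2721 0.022 ] yaw -77.4
hole [0.5791 0.2765 0.022 ] yaw 79.8
hole [0.4837 0.3616 0.022 ] yaw -81.8
[0.4012 0.2624 0.005 ] 102.59164237976074
xyz [-0.0342 -0.4394  1.2322] r [-1.000e-04  6.000e-04 -1.023e-01] rows 6
[0.5774 0.2667 0.005 ] 79.82017517089844
xyz [-0.0176  0.4413  1.2321] r [-0.      0.0006  0.0874] rows 6
[0.4852 0.3517 0.005 ] 98.204345703125
xyz [ 0.4102 -0.0173  1.2316] r [-0.0001  0.0006 -0.0658] rows 6
```

>>> {"fn": "move_arm", "kwargs": {
  "steps": [
    {"x": -0.034,"y": -0.2,"z": 0.2,"rx": 0,"ry": 0,"rz": -0.05,"fingers": 0.2},
    {"x": -0.034,"y": -0.44,"z": 0.4,"rx": 0,"ry": 0,"rz": -0.102,"fingers": 0.2},
    {"x": -0.034,"y": -0.44,"z": 0.65,"rx": 0,"ry": 0,"rz": -0.102,"fingers": 0.2},
    {"x": -0.034,"y": -0.44,"z": 0.85,"rx": 0,"ry": 0,"rz": -0.102,"fingers": 0.2},
    {"x": -0.034,"y": -0.44,"z": 0.95,"rx": 0,"ry": 0,"rz": -0.102,"fingers": 0.2},
    {"x": -0.034,"y": -0.44,"z": 0.95,"rx": 0,"ry": 0,"rz": -0.102,"fingers": 0.2}
  ]
}}

```text
time_s: 11.35
tcp_pos: [0.4, 0.2627, 0.0606]
ee_rot: [0.625, 0.781, -0.001, -0.0]
ft_force: [-0.3, 0.1, 0.4]
grip_width: 0.0732
```

```bash
python3 - <<'E'
from h import *
s=robot.observe();print(s["tcp_pos"],s["joints"].round(2)); plan([.4012,.2624,.005],down(102.6))
E
```

```text
[0.39999278 0.26273666 0.06059845] [ 0.19  0.68 -1.04  2.08  0.8   0.86 -1.11]
xyz [-0.0026  0.0063  0.278 ] r [-0.0013  0.0006  0.0001] rows 2
```

>>> {"fn": "move_arm", "kwargs": {
  "steps": [
    {"x": -0.003,"y": 0.004,"z": 0.15,"rx": 0,"ry": 0,"rz": 0,"fingers": 0.2},
    {"x": -0.003,"y": 0.004,"z": 0.25,"rx": 0,"ry": 0,"rz": 0,"fingers": 0.2},
    {"x": -0.003,"y": 0.004,"z": 0.275,"rx": 0,"ry": 0,"rz": 0,"fingers": 0.2},
    {"x": -0.003,"y": 0.004,"z": 0.275,"rx": 0,"ry": 0,"rz": 0,"fingers": 0.4},
    {"x": -0.003,"y": 0.004,"z": 0.275,"rx": 0,"ry": 0,"rz": 0,"fingers": 0.7},
    {"x": -0.003,"y": 0.004,"z": 0.275,"rx": 0,"ry": 0,"rz": 0,"fingers": 1},
    {"x": -0.003,"y": 0.004,"z": 0.275,"rx": 0,"ry": 0,"rz": 0,"fingers": 1},
    {"x": -0.003,"y": 0.004,"z": 0.275,"rx": 0,"ry": 0,"rz": 0,"fingers": 1}
  ],
  "squeeze": 50
}}

```text
time_s: 12.35
tcp_pos: [0.4015, 0.264, 0.0071]
ee_rot: [0.625, 0.781, 0.0, 0.0]
ft_force: [-1.3, -1.7, 6.3]
grip_width: 0.0396
```

>>> {"fn": "move_arm", "kwargs": {
  "steps": [
    {"x": 0,"y": 0,"z": -0.15,"rx": 0,"ry": 0,"rz": 0,"fingers": 1},
    {"x": 0,"y": 0,"z": -0.35,"rx": 0,"ry": 0,"rz": 0,"fingers": 1},
    {"x": -0.1,"y": 0,"z": -0.6,"rx": 0,"ry": 0,"rz": 0.08,"fingers": 1},
    {"x": -0.3,"y": 0.05,"z": -0.6,"rx": 0,"ry": 0,"rz": 0.16,"fingers": 1},
    {"x": -0.5,"y": 0.1,"z": -0.6,"rx": 0,"ry": 0,"rz": 0.24,"fingers": 1},
    {"x": -0.7,"y": 0.15,"z": -0.6,"rx": 0,"ry": 0,"rz": 0.32,"fingers": 1},
    {"x": -0.9,"y": 0.2,"z": -0.6,"rx": 0,"ry": 0,"rz": 0.4,"fingers": 1},
    {"x": -1,"y": 0.25,"z": -0.6,"rx": 0,"ry": 0,"rz": 0.48,"fingers": 1},
    {"x": -1,"y": 0.3,"z": -0.6,"rx": 0,"ry": 0,"rz": 0.56,"fingers": 1},
    {"x": -1,"y": 0.3,"z": -0.6,"rx": 0,"ry": 0,"rz": 0.6,"fingers": 1}
  ]
}}

```text
time_s: 13.6
tcp_pos: [0.5044, 0.0817, 0.1264]
ee_rot: [0.965, 0.262, 0.0, -0.0]
ft_force: [-0.3, 0.3, -2.2]
grip_width: 0.0397
```

```bash
python3 - <<'E'
from h import *
s=robot.observe();print(s["tcp_pos"],s["joints"].round(2),s["grip_width"]); plan([.545,-.092,.14],down(0.5))
E
```

```text
[0.50436512 0.08171118 0.1264409 ] [ 0.48  0.49 -0.86  1.97  0.48  0.89 -1.67] 0.03974553848013957
xyz [-0.2646  0.8518 -0.068 ] r [-1.000e-04 -0.000e+00  2.494e-01] rows 4
```

>>> {"fn": "move_arm", "kwargs": {
  "steps": [
    {"x": -0.06,"y": 0.2,"z": -0.07,"rx": 0,"ry": 0,"rz": 0.08,"fingers": 1},
    {"x": -0.12,"y": 0.4,"z": -0.07,"rx": 0,"ry": 0,"rz": 0.16,"fingers": 1},
    {"x": -0.2,"y": 0.6,"z": -0.07,"rx": 0,"ry": 0,"rz": 0.25,"fingers": 1},
    {"x": -0.26,"y": 0.85,"z": -0.07,"rx": 0,"ry": 0,"rz": 0.25,"fingers": 1},
    {"x": -0.26,"y": 0.85,"z": -0.07,"rx": 0,"ry": 0,"rz": 0.25,"fingers": 1},
    {"x": -0.26,"y": 0.85,"z": -0.07,"rx": 0,"ry": 0,"rz": 0.25,"fingers": 1}
  ]
}}

```text
time_s: 14.35
tcp_pos: [0.5453, -0.0902, 0.1402]
ee_rot: [1.0, 0.006, -0.001, -0.001]
ft_force: [-0.7, 0.0, -1.5]
grip_width: 0.0395
```

```bash
python3 - <<'E'
from h import *
s=robot.observe();print(s["time_s"],s["tcp_pos"],s["joints"].round(2),s["grip_width"]); plan([.545,-.092,.14],down(0.5))
look("wrist","w4")
E
```

```text
14.35 [ 0.5453244  -0.09021324  0.14015954] [ 0.67  0.5  -0.7   1.87  0.39  0.92 -1.78] 0.03952787749064357
xyz [-0.0017  0.0089  0.0008] r [-0.0005  0.0006  0.0015] rows 1
```

View pics/w4.png

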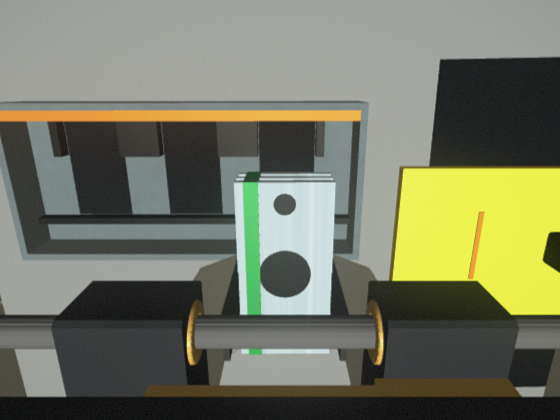

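The pack is held level and square. Its centre hole is at (285,274) and its front top edge at row ~181, columns 236–334. The case lies behind it.

```bash
cat >> h.py <<'E'
def held(im,c,s,zt):
    """hole centre and front edge of the held level pack, in the tool frame; zt = top face above TCP"""
    p0=s["tcp_pos"]; r0=R.from_quat(s["ee_rot"]); z=p0[2]+zt; g=cv2.cvtColor(im,cv2.COLOR_BGR2GRAY)
    k=[q for q in blobs(g<75,600) if abs(q[:,0].mean()-285)<30 and 230<q[:,1].mean()<290 and len(q)<300]
    if k:
        M=cv2.moments(k[0]); u=[M["m10"]/M["m00"],M["m01"]/M["m00"]]
        print("hole px",np.round(u,1),"tool",r0.inv().apply(ray([u],z,c)[0]-p0).round(4))
    col=cv2.cvtColor(im,cv2.COLOR_BGR2GRAY)[150:240,310].astype(int); print("edge profile",col[10:60].tolist())
def lip(im,c):
    H=hsv(im); o=(abs(H[...,0].astype(int)-15)<7)&(H[...,1]>130)&(H[...,2]>120)
    for k in blobs(o,60):
        r=rect(k,.036,c)
        if r[1][0]>100: print("lip",r)
E
python3 - <<'E'
from h import *
im=cv2.imread("pics/w4.png"); c=robot.get_calibration("wrist"); s=robot.observe()
held(im,c,s,.015); lip(im,c)
p0=s["tcp_pos"]; r0=R.from_quat(s["ee_rot"])
for px in([236,181],[334,181],[285,181],[285,276]): print(px,r0.inv().apply(ray([px],p0[2]+.015,c)[0]-p0).round(4))
g=cv2.cvtColor(im,cv2.COLOR_BGR2GRAY); m=(g<60).astype(np.uint8); m[:160]=0; m[205:]=0
for k in blobs(m,400): print("strip",rect(k,.006,c),k[:,0].min(),k[:,0].max())
E
```

```text
hole px [284.4 274.3] tool [ 0.0094  0.     -0.015 ]
edge profile [51, 51, 49, 53, 51, 52, 53, 48, 49, 50, 52, 61, 90, 148, 205, 201, 142, 132, 193, 198, 135, 111, 183, 224, 223, 223, 223, 222, 223, 223, 224, 223, 224, 223, 224, 225, 225, 225, 224, 224, 225, 224, 224, 224, 224, 225, 225, 226, 225, 226]
lip (array([ 0.61079205, -0.01700997]), (245.20330810546875, 6.6011762619018555), -89.18801820278168)
[236, 181] [ 0.0499 -0.0189 -0.015 ]
[334, 181] [ 0.0499  0.0193 -0.0151]
[285, 181] [ 0.0499  0.0002 -0.015 ]
[285, 276] [ 0.0087  0.0002 -0.015 ]
strip (array([ 0.57661829, -0.25391418]), (101.75895690917969, 3.9649195671081543), -89.18417572975159) 430 559
strip (array([ 0.5707663 , -0.08387791]), (55.71981430053711, 15.2830810546875), -79.86806106567383) 245 313
strip (array([ 0.55718622, -0.01662154]), (42.14252471923828, 36.073455810546875), -89.18060261011124) 166 221
strip (array([0.55613116, 0.05732584]), (42.3152961730957, 36.07878112792969), -89.18052166700363) 71 130
strip (array([0.55525958, 0.11833176]), (36.11064529418945, 21.049713134765625), 0.736115038394928) 7 42
```

>>> {"fn": "move_arm", "kwargs": {
  "steps": [
    {"x": 0.02,"y": 0.006,"z": 0.1,"rx": 0,"ry": -0.08,"rz": 0,"fingers": 1},
    {"x": 0.045,"y": 0.006,"z": 0.25,"rx": 0,"ry": -0.167,"rz": 0,"fingers": 1},
    {"x": 0.045,"y": 0.006,"z": 0.35,"rx": 0,"ry": -0.167,"rz": 0,"fingers": 1},
    {"x": 0.045,"y": 0.006,"z": 0.35,"rx": 0,"ry": -0.167,"rz": 0,"fingers": 1},
    {"x": 0.045,"y": 0.006,"z": 0.35,"rx": 0,"ry": -0.167,"rz": 0,"fingers": 1},
    {"x": 0.045,"y": 0.006,"z": 0.35,"rx": 0,"ry": -0.167,"rz": 0,"fingers": 1}
  ]
}}

```text
time_s: 15.15
tcp_pos: [0.556, -0.0923, 0.0738]
ee_rot: [0.985, 0.006, -0.171, 0.002]
ft_force: [-0.3, 0.1, -2.5]
grip_width: 0.0395
```

```bash
python3 - <<'E'
from h import *
s=robot.observe();print(s["time_s"],s["tcp_pos"],R.from_quat(s["ee_rot"]).as_matrix().round(3).tolist(),s["grip_width"],s["ft_force"])
plan([.5542,-.0914,.0297],down(0.65,-20)); plan([.5622,-.0914,.0297],down(0.65,-20))
look("wrist","w5")
E
```

```text
15.15 [ 0.55599343 -0.09233804  0.0738494 ] [[0.941, 0.012, -0.338], [0.011, -1.0, -0.006], [-0.338, 0.002, -0.941]] 0.03949651193838736 [-0.33902831  0.13021587 -2.46188227]
xyz [ 0.0662 -0.0052  0.2108] r [ 0.001  -0.0021  0.    ] rows 1
xyz [ 0.1038 -0.0047  0.1973] r [ 0.001  -0.0021  0.    ] rows 1
```

View pics/w5.png

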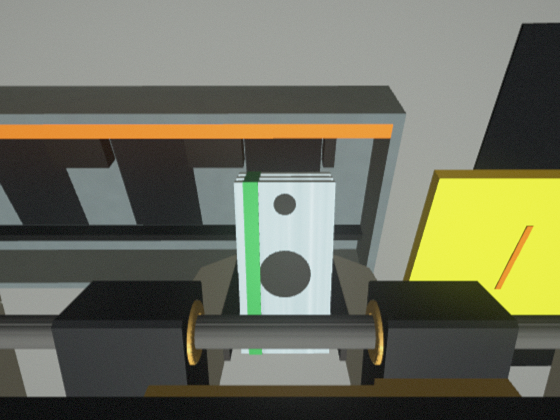

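The tilted pack (cols 236–334) is centred on the guides of pocket 3 (244–322, farther away). Descending.

>>> {"fn": "move_arm", "kwargs": {
  "steps": [
    {"x": 0.03,"y": -0.005,"z": 0.1,"rx": 0,"ry": 0,"rz": 0,"fingers": 1},
    {"x": 0.05,"y": -0.005,"z": 0.16,"rx": 0,"ry": 0,"rz": 0,"fingers": 1},
    {"x": 0.064,"y": -0.005,"z": 0.2,"rx": 0,"ry": 0,"rz": 0,"fingers": 1},
    {"x": 0.066,"y": -0.005,"z": 0.21,"rx": 0,"ry": 0,"rz": 0,"fingers": 1},
    {"x": 0.066,"y": -0.005,"z": 0.21,"rx": 0,"ry": 0,"rz": 0,"fingers": 1},
    {"x": 0.066,"y": -0.005,"z": 0.21,"rx": 0,"ry": 0,"rz": 0,"fingers": 1}
  ]
}}

```text
time_s: 15.95
tcp_pos: [0.5519, -0.0908, 0.0271]
ee_rot: [0.984, 0.006, -0.175, 0.001]
ft_force: [-4.2, -0.3, 6.1]
grip_width: 0.0395
```

```bash
python3 - <<'E'
from h import *
s=robot.observe();print(s["time_s"],s["tcp_pos"],R.from_quat(s["ee_rot"]).as_matrix()[:,0].round(3).tolist(),s["ft_force"])
plan([.5622,-.0914,.0297],down(0.65,-20))
E
```

```text
15.95 [ 0.55186886 -0.09079232  0.02709454] [0.938, 0.011, -0.345] [-4.17347411 -0.30487077  6.12743952]
xyz [ 0.0439  0.0037 -0.03  ] r [0.0003 0.0017 0.0003] rows 1
```

>>> {"fn": "move_arm", "kwargs": {
  "steps": [
    {"x": 0,"y": 0.003,"z": -0.01,"rx": 0,"ry": 0,"rz": 0,"fingers": 1},
    {"x": 0.01,"y": 0.003,"z": -0.018,"rx": 0,"ry": 0,"rz": 0,"fingers": 1},
    {"x": 0.025,"y": 0.003,"z": -0.023,"rx": 0,"ry": 0,"rz": 0,"fingers": 1},
    {"x": 0.04,"y": 0.003,"z": -0.028,"rx": 0,"ry": 0,"rz": 0,"fingers": 1},
    {"x": 0.044,"y": 0.003,"z": -0.029,"rx": 0,"ry": 0,"rz": 0,"fingers": 1},
    {"x": 0.044,"y": 0.003,"z": -0.029,"rx": 0,"ry": 0,"rz": 0,"fingers": 1}
  ]
}}

```text
time_s: 16.7
tcp_pos: [0.5632, -0.0911, 0.0291]
ee_rot: [0.985, 0.006, -0.174, 0.001]
ft_force: [0.2, 0.4, -3.0]
grip_width: 0.0396
```

```bash
python3 - <<'E'
from h import *
s=robot.observe();print(s["time_s"],s["tcp_pos"],R.from_quat(s["ee_rot"]).as_matrix()[:,0].round(3).tolist(),s["ft_force"])
for x,z,t in((.5625,.0205,-10),(.563,.016,-5),(.5634,.0118,-0.5)): plan([x,-.0914,z],down(0.65,t))
E
```

```text
16.7 [ 0.56322976 -0.09114856  0.02906425] [0.939, 0.011, -0.343] [ 0.2282596   0.37852337 -2.98186485]
xyz [0.0112 0.0012 0.0415] r [0.0001 0.0837 0.0004] rows 2
xyz [0.0213 0.0012 0.0618] r [1.000e-04 1.254e-01 4.000e-04] rows 2
xyz [0.0304 0.0013 0.0808] r [0.     0.1629 0.0004] rows 3
```

>>> {"fn": "move_arm", "kwargs": {
  "steps": [
    {"x": 0.004,"y": 0.001,"z": 0.02,"rx": 0,"ry": 0.04,"rz": 0,"fingers": 1},
    {"x": 0.011,"y": 0.001,"z": 0.041,"rx": 0,"ry": 0.084,"rz": 0,"fingers": 1},
    {"x": 0.016,"y": 0.001,"z": 0.052,"rx": 0,"ry": 0.105,"rz": 0,"fingers": 1},
    {"x": 0.021,"y": 0.001,"z": 0.062,"rx": 0,"ry": 0.125,"rz": 0,"fingers": 1},
    {"x": 0.026,"y": 0.001,"z": 0.071,"rx": 0,"ry": 0.145,"rz": 0,"fingers": 1},
    {"x": 0.03,"y": 0.001,"z": 0.08,"rx": 0,"ry": 0.163,"rz": 0,"fingers": 1},
    {"x": 0.03,"y": 0.001,"z": 0.08,"rx": 0,"ry": 0.163,"rz": 0,"fingers": 1},
    {"x": 0.03,"y": 0.001,"z": 0.08,"rx": 0,"ry": 0.163,"rz": 0,"fingers": 1}
  ]
}}

```text
time_s: 17.7
tcp_pos: [0.5639, -0.0917, 0.0161]
ee_rot: [1.0, 0.006, -0.004, 0.002]
ft_force: [-8.9, 0.5, 29.7]
grip_width: 0.0396
```

```bash
python3 - <<'E'
from h import *
s=robot.observe();print(s["time_s"],s["tcp_pos"],R.from_quat(s["ee_rot"]).as_matrix()[:,0].round(3).tolist(),s["ft_force"],s["moment"])
look("wrist","w6")
E
```

```text
17.7 [ 0.56389892 -0.0916868   0.01606098] [1.0, 0.012, -0.008] [-8.85998009  0.51621973 29.69094165] [0.07158439 2.5846111  0.00362194]
```

View pics/w6.png

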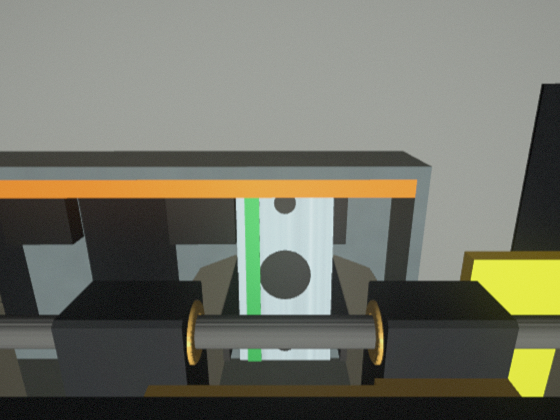

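```bash
python3 - <<'E'
from h import *
c=robot.get_calibration("wrist"); s=robot.observe()
print("guide end z.016/.006",ray([[205,243]],.016,c)[0].round(4),ray([[205,243]],.006,c)[0].round(4))
print("tip front",ray([[236,257]],.016,c)[0].round(4), "lip edge .031/.036",ray([[285,197]],.031,c)[0].round(4),ray([[285,197]],.036,c)[0].round(4))
im=cv2.imread("pics/w6.png"); held(im,c,s,.015); lip(im,c)
cv2.imwrite("pics/w6c.png",cv2.resize(im[150:380,150:420],None,fx=2.9,fy=2.5,interpolation=cv2.INTER_CUBIC)[:,:790])
E
```

```text
guide end z.016/.006 [ 0.5809 -0.0554  0.016 ] [ 0.5766 -0.0532  0.006 ]
tip front [ 0.5741 -0.0693  0.016 ] lip edge .031/.036 [ 0.6075 -0.0913  0.031 ] [ 0.609  -0.0913  0.036 ]
edge profile [66, 70, 66, 68, 70, 66, 98, 123, 132, 132, 131, 130, 132, 132, 131, 132, 133, 131, 132, 146, 168, 177, 175, 176, 177, 172, 173, 176, 176, 176, 177, 174, 173, 173, 173, 173, 177, 197, 216, 221, 218, 219, 221, 221, 221, 218, 220, 220, 222, 221]
lip (array([ 0.61175061, -0.06179268]), (157.57435607910156, 7.029890537261963), -89.3087802529335)
```

View pics/w6c.png

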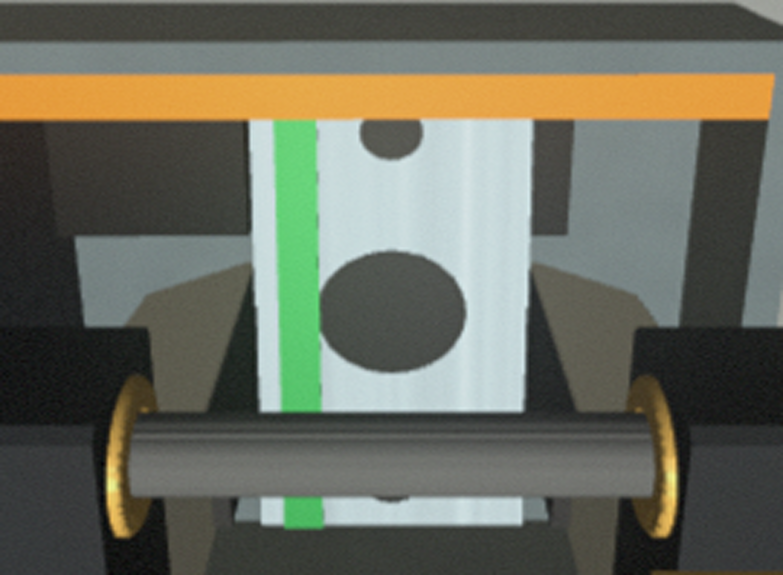

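The pack's rear end shows higher than the hand (row 360 against 354), and the moment puts the contact about 30 mm behind the TCP. So the rear edge is resting on the stop rib. I'll unload, go a little further forward, and lower again.

>>> {"fn": "move_arm", "kwargs": {
  "steps": [
    {"x": 0,"y": 0,"z": -0.025,"rx": 0,"ry": 0,"rz": 0,"fingers": 1},
    {"x": 0.006,"y": 0,"z": -0.025,"rx": 0,"ry": 0,"rz": 0,"fingers": 1},
    {"x": 0.012,"y": 0,"z": -0.02,"rx": 0,"ry": 0,"rz": 0,"fingers": 1},
    {"x": 0.012,"y": 0,"z": -0.02,"rx": 0,"ry": 0,"rz": 0,"fingers": 1}
  ]
}}

```text
time_s: 18.25
tcp_pos: [0.5657, -0.0914, 0.0156]
ee_rot: [1.0, 0.006, -0.005, -0.0]
ft_force: [-1.0, 0.1, -1.7]
grip_width: 0.0397
```

>>> {"fn": "move_arm", "kwargs": {
  "steps": [
    {"x": 0,"y": 0,"z": 0.01,"rx": 0,"ry": 0,"rz": 0,"fingers": 1},
    {"x": 0,"y": 0,"z": 0.018,"rx": 0,"ry": 0,"rz": 0,"fingers": 1},
    {"x": 0,"y": 0,"z": 0.018,"rx": 0,"ry": 0,"rz": 0,"fingers": 1}
  ]
}}

```text
time_s: 18.62
tcp_pos: [0.565, -0.0914, 0.013]
ee_rot: [1.0, 0.006, -0.005, 0.0]
ft_force: [-5.4, -0.3, 9.7]
grip_width: 0.0399
```

```bash
python3 - <<'E'
from h import *
s=robot.observe();print(s["time_s"],s["tcp_pos"],s["ft_force"],s["moment"])
im,c=look("wrist","w7"); g=cv2.cvtColor(im,cv2.COLOR_BGR2GRAY)
for f in("w4","w6","w7"): print(f,cv2.imread(f"pics/{f}.png",0)[340:375,310].tolist())
E
```

```text
18.625 [ 0.56497919 -0.09144881  0.01295883] [-5.3864697  -0.33817951  9.73868303] [-0.02418546  0.87579905  0.00465458]
w4 [123, 123, 123, 124, 124, 120, 118, 114, 144, 199, 223, 223, 221, 198, 166, 162, 164, 163, 163, 162, 164, 161, 164, 163, 162, 163, 161, 162, 164, 161, 160, 163, 162, 161, 163]
w6 [116, 118, 116, 118, 118, 116, 111, 110, 134, 189, 214, 215, 215, 216, 216, 216, 215, 216, 216, 182, 110, 61, 60, 59, 57, 58, 61, 61, 60, 62, 56, 57, 57, 56, 55]
w7 [118, 118, 116, 117, 117, 115, 115, 109, 136, 190, 216, 214, 215, 215, 215, 215, 214, 205, 163, 126, 127, 127, 126, 100, 64, 58, 58, 57, 59, 60, 57, 61, 61, 59, 61]
```

>>> {"fn": "move_arm", "kwargs": {
  "steps": [
    {"x": 0,"y": 0,"z": 0,"rx": 0,"ry": 0,"rz": 0,"fingers": 0.48},
    {"x": 0,"y": 0,"z": 0,"rx": 0,"ry": 0,"rz": 0,"fingers": 0.48},
    {"x": 0,"y": 0,"z": 0,"rx": 0,"ry": 0,"rz": 0,"fingers": 0.48},
    {"x": 0,"y": 0,"z": -0.1,"rx": 0,"ry": 0,"rz": 0,"fingers": 0.48},
    {"x": 0,"y": 0,"z": -0.3,"rx": 0,"ry": 0,"rz": 0,"fingers": 0.48},
    {"x": -0.1,"y": 0,"z": -0.5,"rx": 0,"ry": 0,"rz": 0,"fingers": 0.2},
    {"x": -0.2,"y": 0,"z": -0.6,"rx": 0,"ry": 0,"rz": 0,"fingers": 0},
    {"x": -0.2,"y": 0,"z": -0.7,"rx": 0,"ry": 0,"rz": 0,"fingers": 0},
    {"x": -0.2,"y": 0,"z": -0.7,"rx": 0,"ry": 0,"rz": 0,"fingers": 0}
  ]
}}

```text
time_s: 19.8
tcp_pos: [0.5292, -0.0922, 0.1552]
ee_rot: [1.0, 0.006, -0.002, 0.001]
ft_force: [0.2, 0.2, -0.5]
grip_width: 0.0831
```

```bash
python3 - <<'E'
from h import *
s=robot.observe();print(s["time_s"],s["tcp_pos"],s["ft_force"])
im,c=look("wrist","w8"); lip(im,c)
g=cv2.cvtColor(im,cv2.COLOR_BGR2GRAY)
u=proj([.5735,-.0914,.026],c)[0]; print(u); x0,y0=(u-18).astype(int)
w=g[y0:y0+36,x0:x0+36]; k=max(blobs(w<110,60),key=len); M=cv2.moments(k); u=np.array([M["m10"],M["m01"]])/M["m00"]+[x0,y0]; print(u,ray([u],.026,c))
cv2.imwrite("pics/w8c.png",cv2.resize(im[80:300,220:440],(770,600),interpolation=cv2.INTER_CUBIC))
E
```

```text
19.8 [ 0.52919461 -0.09219068  0.15519522] [ 0.24612974  0.17172018 -0.45347672]
lip (array([ 0.61120697, -0.01674434]), (247.24386596679688, 6.68971586227417), -89.29094380140305)
[283.91074062 143.33511461]
[283.92804699 144.34566814] [[ 0.57273655 -0.09142217  0.026     ]]
```

View pics/w8c.png

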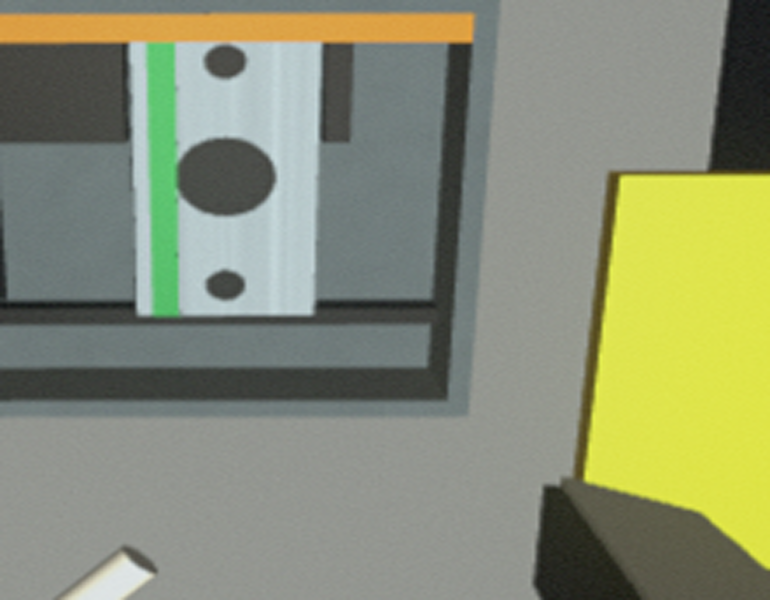

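```bash
cat >> h.py <<'E'
def tilt3(im,c,ctr,yaw=0.65,z=.026):
    """three holes of a stowed pack; returns world points cast on z and tilt (rad, + = near end up) assuming equal hole spacing"""
    g=cv2.cvtColor(im,cv2.COLOR_BGR2GRAY); u,v=proj([*ctr,z],c)[0]; x0,y0=int(u-14),int(max(v-60,0))
    w=g[y0:int(v)+60,x0:x0+28]; L=[]
    for k in blobs((w<125)&(w>20),12):
        M=cv2.moments(k); p=np.array([M["m10"],M["m01"]])/M["m00"]
        if abs(p[0]-14)<5 and np.ptp(k[:,0])<24 and np.ptp(k[:,1])<24: L.append(p+[x0,y0])
    L=np.array(sorted(L,key=lambda q:q[1])); W=ray(L,z,c); print(L.round(1).tolist(),W.round(4)[:,:2].tolist(),"gaps mm",(-np.diff(W[:,0])*1000).round(2))
E
python3 - <<'E'
from h import *
c=robot.get_calibration("wrist"); im=cv2.imread("pics/w8.png")
tilt3(im,c,(.5727,-.0914))
for t in(0,.06,.125):
    for d in (.027,):
        P=[[.5727+k*d*np.cos(t),-.0914,.026+(0 if t==0 else 0)-k*d*np.sin(t)] for k in(1,0,-1)]
        W=ray(proj(P,c),.026,c); print(t,(-np.diff(W[:,0])*1000).round(2))
E
```

```text
[[284.0, 102.2], [284.0, 184.1]] [[0.6025, -0.091], [0.5409, -0.0917]] gaps mm [61.6]
0 [27. 27.]
0.06 [27.03 27.34]
0.125 [26.95 27.6 ]
```

```bash
python3 - <<'E'
from h import *
im,c=look("side","s8")
u=proj([.5727,-.0914,.026],c)[0]; print(u)
for n,t in(("flat",0),("tilt",.125)):
    ctr=np.array([.5737,-.0914,.026+(.005 if t else 0)])
    P=[ctr+[a*.04*np.cos(t),b*.02,-a*.04*np.sin(t)] for a,b in((1,1),(1,-1),(-1,-1),(-1,1))]; print(n,proj(P,c).round(1).tolist())
x,y=u.astype(int); cv2.imwrite("pics/s8c.png",cv2.resize(im[y-40:y+50,x-55:x+65],(800,600),interpolation=cv2.INTER_CUBIC)); print(x-55,y-40)
E
```

```text
[310.48824911 198.17898623]
flat [[291.6, 201.3], [294.9, 190.4], [328.3, 194.9], [325.7, 206.1]]
tilt [[291.7, 201.4], [295.1, 190.4], [328.4, 191.7], [325.8, 202.9]]
255 158
```

View pics/s8c.png

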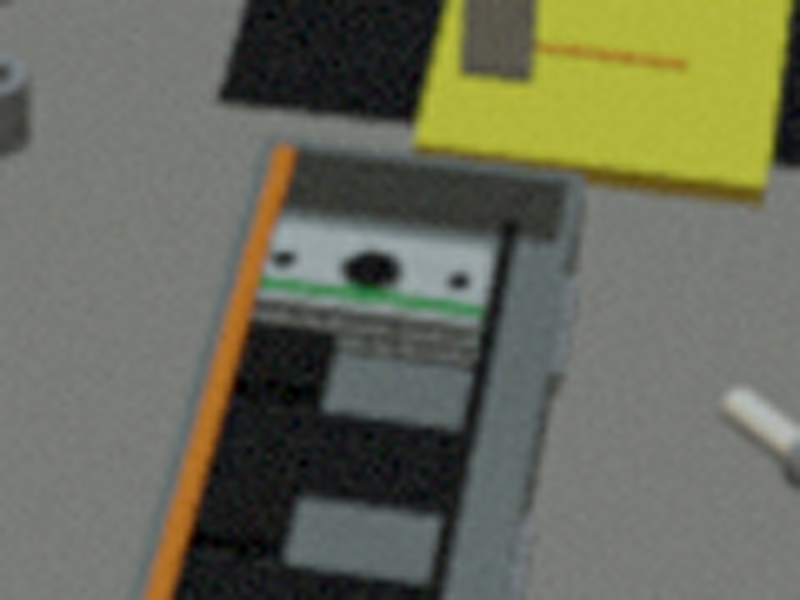

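Slope of the hole line and the near corner row both match a flat pack, so the first pack is home in pocket 3. Back to the blue mat.

>>> {"fn": "move_arm", "kwargs": {
  "steps": [
    {"x": 0,"y": -0.2,"z": -0.2,"rx": 0,"ry": 0,"rz": -0.08,"fingers": 0},
    {"x": 0,"y": -0.4,"z": -0.4,"rx": 0,"ry": 0,"rz": -0.16,"fingers": 0},
    {"x": -0.1,"y": -0.6,"z": -0.48,"rx": 0,"ry": 0,"rz": -0.24,"fingers": 0},
    {"x": -0.2,"y": -0.8,"z": -0.48,"rx": 0,"ry": 0,"rz": -0.32,"fingers": 0},
    {"x": -0.2,"y": -1,"z": -0.48,"rx": 0,"ry": 0,"rz": -0.4,"fingers": 0},
    {"x": -0.2,"y": -1,"z": -0.48,"rx": 0,"ry": 0,"rz": -0.48,"fingers": 0},
    {"x": -0.2,"y": -1,"z": -0.48,"rx": 0,"ry": 0,"rz": -0.56,"fingers": 0},
    {"x": -0.2,"y": -1,"z": -0.48,"rx": 0,"ry": 0,"rz": -0.64,"fingers": 0},
    {"x": -0.2,"y": -1,"z": -0.48,"rx": 0,"ry": 0,"rz": -0.72,"fingers": 0},
    {"x": -0.2,"y": -1,"z": -0.48,"rx": 0,"ry": 0,"rz": -0.75,"fingers": 0}
  ]
}}

```text
time_s: 21.15
tcp_pos: [0.4852, 0.1079, 0.2482]
ee_rot: [0.702, 0.713, -0.003, -0.004]
ft_force: [-1.6, -0.6, 0.1]
grip_width: 0.0918
```

>>> {"fn": "move_arm", "kwargs": {
  "steps": [
    {"x": 0.2,"y": 0,"z": 0,"rx": 0,"ry": 0,"rz": 0,"fingers": 0.2},
    {"x": 0.4,"y": 0,"z": 0,"rx": 0,"ry": 0,"rz": 0,"fingers": 0.2},
    {"x": 0.6,"y": 0,"z": 0,"rx": 0,"ry": 0,"rz": 0,"fingers": 0.2},
    {"x": 0.8,"y": 0,"z": 0,"rx": 0,"ry": 0,"rz": 0,"fingers": 0.2},
    {"x": 0.8,"y": 0,"z": 0,"rx": 0,"ry": 0,"rz": 0,"fingers": 0.2},
    {"x": 0.8,"y": 0,"z": 0,"rx": 0,"ry": 0,"rz": 0,"fingers": 0.2}
  ]
}}

```text
time_s: 21.9
tcp_pos: [0.4832, 0.2673, 0.2481]
ee_rot: [0.703, 0.712, -0.004, -0.003]
ft_force: [0.0, 0.1, -0.4]
grip_width: 0.0736
```

```bash
python3 - <<'E'
from h import *
s=robot.observe();print(s["time_s"],s["tcp_pos"],s["joints"].round(2))
im,c=look("wrist","w9")
for p,y in holes(im,c,packs(im,c)):
    g=grasp(p,y,z=.0045); print(np.round(g,4),y); plan(g,down(y))
E
```

```text
21.9 [0.48322035 0.26733725 0.24807987] [ 0.31  0.52 -1.15  1.75  0.5   1.21 -0.97]
pack [378. 163.] (array([0.57711877, 0.27711331]), (81.79037475585938, 45.0710563659668), 79.98355865478516)
pack [288.  75.] (array([0.4838208 , 0.36136981]), (81.29341125488281, 40.868064880371094), -81.76513385772705)
hole [0.579  0.2766 0.022 ] yaw 80.0
hole [0.4837 0.3616 0.022 ] yaw -81.8
[0.5772 0.2667 0.0045] 79.98355865478516
xyz [-0.0037  0.4804  1.2138] r [-0.0047  0.0008  0.0889] rows 6
[0.4852 0.3517 0.0045] 98.23486614227295
xyz [0.4263 0.0249 1.218 ] r [-0.0047  0.0001 -0.0632] rows 6
```

>>> {"fn": "move_arm", "kwargs": {
  "steps": [
    {"x": -0.004,"y": 0.2,"z": 0.2,"rx": -0.005,"ry": 0,"rz": 0.04,"fingers": 0.2},
    {"x": -0.004,"y": 0.48,"z": 0.4,"rx": -0.005,"ry": 0,"rz": 0.089,"fingers": 0.2},
    {"x": -0.004,"y": 0.48,"z": 0.65,"rx": -0.005,"ry": 0,"rz": 0.089,"fingers": 0.2},
    {"x": -0.004,"y": 0.48,"z": 0.85,"rx": -0.005,"ry": 0,"rz": 0.089,"fingers": 0.2},
    {"x": -0.004,"y": 0.48,"z": 0.95,"rx": -0.005,"ry": 0,"rz": 0.089,"fingers": 0.2},
    {"x": -0.004,"y": 0.48,"z": 0.95,"rx": -0.005,"ry": 0,"rz": 0.089,"fingers": 0.2}
  ]
}}

```text
time_s: 22.7
tcp_pos: [0.5774, 0.2666, 0.0573]
ee_rot: [0.766, 0.642, -0.001, 0.001]
ft_force: [-0.0, 0.9, -0.2]
grip_width: 0.0736
```

```bash
python3 - <<'E'
from h import *
s=robot.observe();print(s["tcp_pos"],s["joints"].round(2)); plan([.5772,.2667,.005],down(80))
E
```

```text
[0.57738766 0.26659222 0.05727848] [ 0.12  0.83 -0.87  1.69  0.74  0.98 -1.2 ]
xyz [ 0.0009 -0.0011  0.2614] r [ 0.0001  0.001  -0.0004] rows 2
```

>>> {"fn": "move_arm", "kwargs": {
  "steps": [
    {"x": 0,"y": 0,"z": 0.14,"rx": 0,"ry": 0,"rz": 0,"fingers": 0.2},
    {"x": 0,"y": 0,"z": 0.235,"rx": 0,"ry": 0,"rz": 0,"fingers": 0.2},
    {"x": 0,"y": 0,"z": 0.26,"rx": 0,"ry": 0,"rz": 0,"fingers": 0.2},
    {"x": 0,"y": 0,"z": 0.26,"rx": 0,"ry": 0,"rz": 0,"fingers": 0.4},
    {"x": 0,"y": 0,"z": 0.26,"rx": 0,"ry": 0,"rz": 0,"fingers": 0.7},
    {"x": 0,"y": 0,"z": 0.26,"rx": 0,"ry": 0,"rz": 0,"fingers": 1},
    {"x": 0,"y": 0,"z": 0.26,"rx": 0,"ry": 0,"rz": 0,"fingers": 1},
    {"x": 0,"y": 0,"z": 0.26,"rx": 0,"ry": 0,"rz": 0,"fingers": 1}
  ],
  "squeeze": 60
}}

```text
time_s: 23.7
tcp_pos: [0.5779, 0.2681, 0.0068]
ee_rot: [0.766, 0.643, 0.001, 0.001]
ft_force: [-1.4, -0.7, 3.9]
grip_width: 0.0394
```

>>> {"fn": "move_arm", "kwargs": {
  "steps": [
    {"x": 0,"y": 0,"z": -0.15,"rx": 0,"ry": 0,"rz": 0,"fingers": 1},
    {"x": 0,"y": 0,"z": -0.4,"rx": 0,"ry": 0,"rz": 0.03,"fingers": 1},
    {"x": -0.15,"y": 0,"z": -0.65,"rx": 0,"ry": 0,"rz": 0.1,"fingers": 1},
    {"x": -0.35,"y": 0.02,"z": -0.65,"rx": 0,"ry": 0,"rz": 0.18,"fingers": 1},
    {"x": -0.55,"y": 0.02,"z": -0.65,"rx": 0,"ry": 0,"rz": 0.26,"fingers": 1},
    {"x": -0.75,"y": 0.02,"z": -0.65,"rx": 0,"ry": 0,"rz": 0.34,"fingers": 1},
    {"x": -0.96,"y": 0.02,"z": -0.65,"rx": 0,"ry": 0,"rz": 0.42,"fingers": 1},
    {"x": -0.96,"y": 0.02,"z": -0.65,"rx": 0,"ry": 0,"rz": 0.5,"fingers": 1},
    {"x": -0.96,"y": 0.02,"z": -0.65,"rx": 0,"ry": 0,"rz": 0.58,"fingers": 1},
    {"x": -0.96,"y": 0.02,"z": -0.65,"rx": 0,"ry": 0,"rz": 0.66,"fingers": 1}
  ]
}}

```text
time_s: 24.95
tcp_pos: [0.5477, 0.0778, 0.1359]
ee_rot: [1.0, 0.004, 0.0, 0.001]
ft_force: [-0.2, -0.8, -3.4]
grip_width: 0.0397
```

```bash
python3 - <<'E'
from h import *
s=robot.observe();print(s["tcp_pos"],s["joints"].round(2),s["grip_width"]); plan([.545,-.0175,.14],down(0.65))
E
```

```text
[0.54768476 0.07783366 0.13592326] [ 0.34  0.49 -0.68  1.87  0.39  0.91 -2.08] 0.039692914682352254
xyz [-0.0174  0.4766 -0.0199] r [ 0.0005 -0.0005 -0.0014] rows 2
```

>>> {"fn": "move_arm", "kwargs": {
  "steps": [
    {"x": -0.015,"y": 0.106,"z": -0.02,"rx": 0,"ry": 0,"rz": 0,"fingers": 1},
    {"x": -0.015,"y": 0.106,"z": -0.02,"rx": 0,"ry": 0,"rz": 0,"fingers": 1},
    {"x": -0.015,"y": 0.106,"z": -0.02,"rx": 0,"ry": 0,"rz": 0,"fingers": 1},
    {"x": -0.015,"y": 0.106,"z": -0.02,"rx": 0,"ry": 0,"rz": 0,"fingers": 1}
  ]
}}

```text
time_s: 25.45
tcp_pos: [0.5455, 0.058, 0.1403]
ee_rot: [1.0, 0.008, 0.001, 0.0]
ft_force: [-0.1, 0.1, -2.6]
grip_width: 0.0396
```

```bash
python3 - <<'E'
from h import *
s=robot.observe();print(s["time_s"],s["tcp_pos"],s["grip_width"])
im,c=look("wrist","w10"); held(im,c,s,.0152); lip(im,c)
m=cv2.imread("pics/w4.png",0); held(cv2.imread("pics/w4.png"),c,s,.015)
plan([.5542,.0565,.075],down(0.65,-20))
E
```

```text
25.45 [0.54545407 0.05799413 0.14031063] 0.03963197075526421
hole px [284.7 275. ] tool [ 0.0092  0.0001 -0.0152]
edge profile [45, 46, 48, 48, 48, 51, 47, 49, 48, 51, 46, 51, 63, 93, 160, 210, 180, 117, 139, 197, 184, 120, 104, 157, 207, 218, 218, 216, 217, 217, 217, 218, 216, 218, 219, 218, 219, 219, 218, 220, 219, 218, 217, 218, 219, 219, 219, 219, 218, 219]
lip (array([ 0.61108624, -0.01091023]), (235.99473571777344, 7.25916862487793), -89.35543066263199)
hole px [284.4 274.3] tool [ 0.0094 -0.     -0.015 ]
edge profile [51, 51, 49, 53, 51, 52, 53, 48, 49, 50, 52, 61, 90, 148, 205, 201, 142, 132, 193, 198, 135, 111, 183, 224, 223, 223, 223, 222, 223, 223, 224, 223, 224, 223, 224, 225, 225, 225, 224, 224, 225, 224, 224, 224, 224, 225, 225, 226, 225, 226]
xyz [0.0429 0.0077 0.3267] r [ 0.0005 -0.1675  0.0019] rows 3
```

>>> {"fn": "move_arm", "kwargs": {
  "steps": [
    {"x": 0.01,"y": 0.007,"z": 0.1,"rx": 0,"ry": -0.08,"rz": 0.002,"fingers": 1},
    {"x": 0.033,"y": 0.007,"z": 0.25,"rx": 0,"ry": -0.167,"rz": 0.002,"fingers": 1},
    {"x": 0.033,"y": 0.007,"z": 0.38,"rx": 0,"ry": -0.167,"rz": 0.002,"fingers": 1},
    {"x": 0.033,"y": 0.007,"z": 0.45,"rx": 0,"ry": -0.167,"rz": 0.002,"fingers": 1},
    {"x": 0.033,"y": 0.007,"z": 0.45,"rx": 0,"ry": -0.167,"rz": 0.002,"fingers": 1},
    {"x": 0.033,"y": 0.007,"z": 0.45,"rx": 0,"ry": -0.167,"rz": 0.002,"fingers": 1}
  ]
}}

```text
time_s: 26.25
tcp_pos: [0.5534, 0.0559, 0.0525]
ee_rot: [0.985, 0.005, -0.171, 0.002]
ft_force: [-0.3, 0.1, -2.0]
grip_width: 0.0395
```

```bash
python3 - <<'E'
from h import *
s=robot.observe();print(s["time_s"],s["tcp_pos"],s["grip_width"],s["ft_force"])
plan([.552,.0565,.0290],down(0.65,-20)); plan([.5615,.0565,.0292],down(0.65,-20))
E
```

```text
26.25 [0.55337989 0.05593807 0.05253722] 0.03947945212861066 [-0.28441978  0.14541835 -1.97312285]
xyz [ 0.0333 -0.0031  0.1131] r [ 0.0007 -0.0023 -0.0006] rows 1
xyz [ 0.0776 -0.0026  0.0961] r [ 0.0007 -0.0023 -0.0006] rows 1
```

>>> {"fn": "move_arm", "kwargs": {
  "steps": [
    {"x": 0.02,"y": -0.003,"z": 0.06,"rx": 0,"ry": -0.002,"rz": 0,"fingers": 1},
    {"x": 0.031,"y": -0.003,"z": 0.095,"rx": 0,"ry": -0.002,"rz": 0,"fingers": 1},
    {"x": 0.033,"y": -0.003,"z": 0.108,"rx": 0,"ry": -0.002,"rz": 0,"fingers": 1},
    {"x": 0.033,"y": -0.003,"z": 0.108,"rx": 0,"ry": -0.002,"rz": 0,"fingers": 1},
    {"x": 0.048,"y": -0.003,"z": 0.104,"rx": 0,"ry": -0.002,"rz": 0,"fingers": 1},
    {"x": 0.063,"y": -0.003,"z": 0.099,"rx": 0,"ry": -0.002,"rz": 0,"fingers": 1},
    {"x": 0.076,"y": -0.003,"z": 0.095,"rx": 0,"ry": -0.002,"rz": 0,"fingers": 1},
    {"x": 0.076,"y": -0.003,"z": 0.095,"rx": 0,"ry": -0.002,"rz": 0,"fingers": 1},
    {"x": 0.076,"y": -0.003,"z": 0.095,"rx": 0,"ry": -0.002,"rz": 0,"fingers": 1}
  ]
}}

```text
time_s: 27.38
tcp_pos: [0.5602, 0.0563, 0.0274]
ee_rot: [0.985, 0.005, -0.175, 0.002]
ft_force: [-0.5, -0.2, -3.6]
grip_width: 0.0398
```

```bash
python3 - <<'E'
from h import *
s=robot.observe();print(s["time_s"],s["tcp_pos"],s["grip_width"],s["ft_force"],s["moment"])
for x,z,t in((.5630,.0205,-10),(.5635,.016,-5),(.564,.0115,-0.5)): plan([x,.0565,z],down(0.65,t))
E
```

```text
27.375 [0.56017404 0.05626856 0.02744095] 0.03977131388255356 [-0.470745   -0.22032105 -3.59228897] [ 0.02375128 -0.63109791 -0.04499007]
xyz [ 0.0252 -0.0011  0.0277] r [ 0.0006  0.0847 -0.0008] rows 2
xyz [ 0.0353 -0.0011  0.048 ] r [ 0.0007  0.1264 -0.0007] rows 2
xyz [ 0.0454 -0.0011  0.0682] r [ 0.0007  0.1639 -0.0007] rows 3
```

>>> {"fn": "move_arm", "kwargs": {
  "steps": [
    {"x": 0.012,"y": -0.001,"z": 0.014,"rx": 0,"ry": 0.042,"rz": 0,"fingers": 1},
    {"x": 0.025,"y": -0.001,"z": 0.028,"rx": 0,"ry": 0.085,"rz": 0,"fingers": 1},
    {"x": 0.03,"y": -0.001,"z": 0.038,"rx": 0,"ry": 0.105,"rz": 0,"fingers": 1},
    {"x": 0.035,"y": -0.001,"z": 0.048,"rx": 0,"ry": 0.126,"rz": 0,"fingers": 1},
    {"x": 0.041,"y": -0.001,"z": 0.058,"rx": 0,"ry": 0.145,"rz": 0,"fingers": 1},
    {"x": 0.046,"y": -0.001,"z": 0.067,"rx": 0,"ry": 0.164,"rz": 0,"fingers": 1},
    {"x": 0.046,"y": -0.001,"z": 0.067,"rx": 0,"ry": 0.164,"rz": 0,"fingers": 1},
    {"x": 0.046,"y": -0.001,"z": 0.067,"rx": 0,"ry": 0.164,"rz": 0,"fingers": 1}
  ]
}}

```text
time_s: 28.38
tcp_pos: [0.5645, 0.0565, 0.0119]
ee_rot: [1.0, 0.005, -0.004, 0.001]
ft_force: [0.6, -0.7, -3.4]
grip_width: 0.0391
```

```bash
python3 - <<'E'
from h import *
s=robot.observe();print(s["time_s"],s["tcp_pos"],s["ft_force"],s["moment"],R.from_quat(s["ee_rot"]).as_matrix()[:,0].round(3).tolist())
im,c=look("wrist","w11"); held(im,c,s,.015)
for f in("w7","w11"): print(f,cv2.imread(f"pics/{f}.png",0)[345:375,310].tolist())
E
```

```text
28.375 [0.56448076 0.05645107 0.01194202] [ 0.56290115 -0.74135976 -3.41870122] [-0.00960476 -0.00542303 -0.01025056] [1.0, 0.01, -0.009]
hole px [284.7 275.1] tool [ 0.0091  0.0001 -0.0151]
edge profile [70, 63, 65, 69, 70, 68, 69, 66, 66, 65, 67, 66, 67, 68, 68, 93, 123, 130, 129, 127, 128, 127, 130, 128, 130, 130, 130, 127, 137, 163, 174, 173, 175, 176, 176, 174, 174, 174, 176, 175, 176, 173, 172, 175, 175, 174, 181, 203, 217, 215]
w7 [115, 115, 109, 136, 190, 216, 214, 215, 215, 215, 215, 214, 205, 163, 126, 127, 127, 126, 100, 64, 58, 58, 57, 59, 60, 57, 61, 61, 59, 61]
w11 [113, 112, 109, 133, 186, 212, 212, 214, 211, 175, 129, 124, 123, 126, 125, 126, 121, 124, 126, 125, 124, 110, 74, 58, 61, 61, 62, 59, 57, 58]
```

>>> {"fn": "move_arm", "kwargs": {
  "steps": [
    {"x": 0,"y": 0,"z": 0.004,"rx": 0,"ry": 0,"rz": 0,"fingers": 1},
    {"x": 0,"y": 0,"z": 0.004,"rx": 0,"ry": 0,"rz": 0,"fingers": 0.48},
    {"x": 0,"y": 0,"z": 0.004,"rx": 0,"ry": 0,"rz": 0,"fingers": 0.48},
    {"x": 0,"y": 0,"z": 0.004,"rx": 0,"ry": 0,"rz": 0,"fingers": 0.48},
    {"x": 0,"y": 0,"z": -0.1,"rx": 0,"ry": 0,"rz": 0,"fingers": 0.48},
    {"x": 0,"y": 0,"z": -0.3,"rx": 0,"ry": 0,"rz": 0,"fingers": 0.48},
    {"x": -0.1,"y": 0,"z": -0.5,"rx": 0,"ry": 0,"rz": 0,"fingers": 0.3},
    {"x": -0.2,"y": 0,"z": -0.7,"rx": 0,"ry": 0,"rz": 0,"fingers": 0.1},
    {"x": -0.2,"y": 0,"z": -0.7,"rx": 0,"ry": 0,"rz": 0,"fingers": 0}
  ]
}}

```text
time_s: 29.55
tcp_pos: [0.5269, 0.057, 0.1564]
ee_rot: [1.0, 0.006, -0.001, 0.001]
ft_force: [0.2, 0.2, -1.2]
grip_width: 0.0735
```

```bash
python3 - <<'E'
from h import *
s=robot.observe();print(s["time_s"],s["tcp_pos"],s["ft_force"])
im,c=look("wrist","w12"); lip(im,c); tilt3(im,c,(.573,.0566)); tilt3(im,c,(.573,-.0914))
s,c=look("side","s12")
for p in((.573,.0566),(.5727,-.0914)): print(proj([*p,.026],c)); tilt3(s,c,p)
cv2.imwrite("pics/s12c.png",cv2.resize(s[150:280,250:370],(738,600),interpolation=cv2.INTER_CUBIC))
E
```

```text
29.55 [0.52685871 0.05697524 0.15638587] [ 0.22342474  0.18956201 -1.21809883]
lip (array([ 0.61109442, -0.01518912]), (243.88735961914062, 6.965025424957275), -89.15762007236481)
[[285.4, 98.7], [285.2, 179.8]] [[0.6039, 0.0568], [0.5427, 0.0562]] gaps mm [61.17]
[] [] gaps mm []
[[298.3196571  243.03686904]]
[] [] gaps mm []
[[310.48824911 198.17898623]]
[] [] gaps mm []
```

View pics/s12c.png

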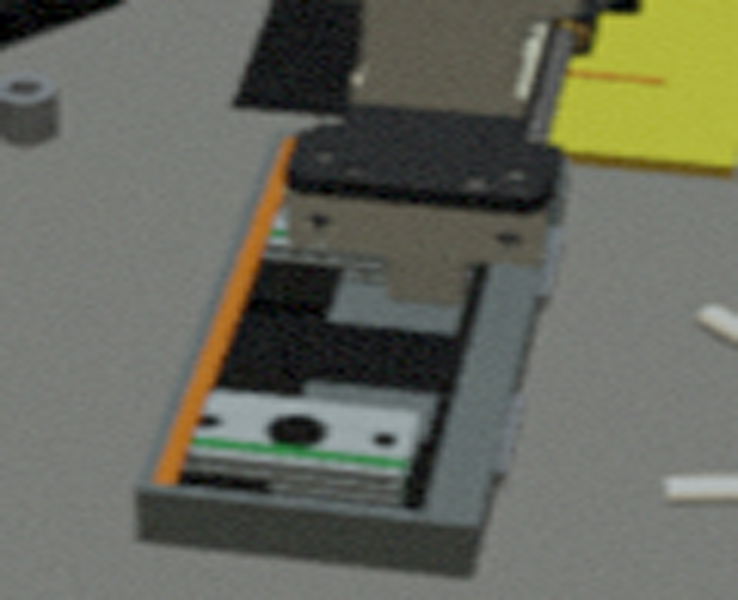

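Pack B lies flat in pocket 1, in line with the case rim. Pack A is partly hidden by the gripper. Next is the third pack.

>>> {"fn": "move_arm", "kwargs": {
  "steps": [
    {"x": 0,"y": -0.2,"z": -0.2,"rx": 0,"ry": 0,"rz": -0.08,"fingers": 0},
    {"x": 0,"y": -0.4,"z": -0.4,"rx": 0,"ry": 0,"rz": -0.16,"fingers": 0},
    {"x": -0.1,"y": -0.6,"z": -0.48,"rx": 0,"ry": 0,"rz": -0.24,"fingers": 0},
    {"x": -0.2,"y": -0.8,"z": -0.48,"rx": 0,"ry": 0,"rz": -0.32,"fingers": 0},
    {"x": -0.2,"y": -1,"z": -0.48,"rx": 0,"ry": 0,"rz": -0.4,"fingers": 0.2},
    {"x": -0.2,"y": -1,"z": -0.48,"rx": 0,"ry": 0,"rz": -0.48,"fingers": 0.2},
    {"x": -0.2,"y": -1,"z": -0.48,"rx": 0,"ry": 0,"rz": -0.56,"fingers": 0.2},
    {"x": -0.2,"y": -1,"z": -0.48,"rx": 0,"ry": 0,"rz": -0.64,"fingers": 0.2},
    {"x": -0.2,"y": -1,"z": -0.48,"rx": 0,"ry": 0,"rz": -0.72,"fingers": 0.2},
    {"x": -0.2,"y": -1,"z": -0.48,"rx": 0,"ry": 0,"rz": -0.75,"fingers": 0.2}
  ]
}}

```text
time_s: 30.9
tcp_pos: [0.4841, 0.2558, 0.2468]
ee_rot: [0.702, 0.712, -0.004, -0.003]
ft_force: [-0.2, 0.4, -0.6]
grip_width: 0.0733
```

>>> {"fn": "move_arm", "kwargs": {
  "steps": [
    {"x": 0.15,"y": 0,"z": 0,"rx": 0,"ry": 0,"rz": 0,"fingers": 0.2},
    {"x": 0.25,"y": 0,"z": 0,"rx": 0,"ry": 0,"rz": 0,"fingers": 0.2},
    {"x": 0.25,"y": 0,"z": 0,"rx": 0,"ry": 0,"rz": 0,"fingers": 0.2},
    {"x": 0.25,"y": 0,"z": 0,"rx": 0,"ry": 0,"rz": 0,"fingers": 0.2}
  ]
}}

```text
time_s: 31.4
tcp_pos: [0.4837, 0.3052, 0.2471]
ee_rot: [0.704, 0.711, -0.004, -0.003]
ft_force: [0.1, 0.1, -0.5]
grip_width: 0.0737
```

```bash
python3 - <<'E'
from h import *
s=robot.observe();print(s["time_s"],s["tcp_pos"],s["joints"].round(2))
im,c=look("wrist","w13")
for p,y in holes(im,c,packs(im,c)):
    g=grasp(p,y,z=.0045); print(np.round(g,4),y); plan(g,down(y))
E
```

```text
31.4 [0.48373118 0.30523921 0.24709545] [ 0.21  0.55 -1.12  1.71  0.52  1.23 -1.03]
```

View pics/w13.png

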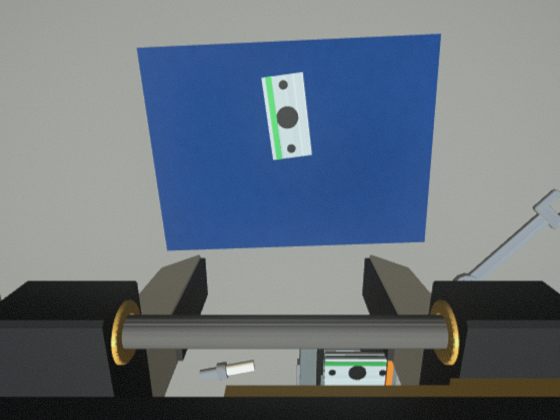

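The pack is still in place at (287,116). My mask failed because the mat is now fully in frame, so its surround became the outer contour. I'll use all contours.

```bash
sed -i 's/RETR_EXTERNAL/RETR_LIST/' h.py; python3 - <<'E'
from h import *
im=cv2.imread("pics/w13.png"); c=robot.get_calibration("wrist")
for p,y in holes(im,c,packs(im,c)):
    g=grasp(p,y,z=.0045); print(np.round(g,4),y); plan(g,down(y))
E
```

```text
pack [287. 115.] (array([0.48417053, 0.36119702]), (81.5014877319336, 40.873504638671875), -81.93791770935059)
hole [0.4841 0.3613 0.022 ] yaw -81.9
[0.4855 0.3514 0.0045] 98.06208229064941
xyz [0.2358 0.0213 1.2129] r [-0.0046  0.001  -0.0628] rows 5
```

>>> {"fn": "move_arm", "kwargs": {
  "steps": [
    {"x": 0.12,"y": 0.01,"z": 0.25,"rx": -0.005,"ry": 0,"rz": -0.063,"fingers": 0.2},
    {"x": 0.236,"y": 0.021,"z": 0.5,"rx": -0.005,"ry": 0,"rz": -0.063,"fingers": 0.2},
    {"x": 0.236,"y": 0.021,"z": 0.75,"rx": -0.005,"ry": 0,"rz": -0.063,"fingers": 0.2},
    {"x": 0.236,"y": 0.021,"z": 0.9,"rx": -0.005,"ry": 0,"rz": -0.063,"fingers": 0.2},
    {"x": 0.236,"y": 0.021,"z": 0.95,"rx": -0.005,"ry": 0,"rz": -0.063,"fingers": 0.2},
    {"x": 0.236,"y": 0.021,"z": 0.95,"rx": -0.005,"ry": 0,"rz": -0.063,"fingers": 0.2}
  ]
}}

```text
time_s: 32.2
tcp_pos: [0.4862, 0.3524, 0.0579]
ee_rot: [0.656, 0.755, 0.0, 0.001]
ft_force: [0.5, 0.7, 0.0]
grip_width: 0.0734
```

```bash
python3 - <<'E'
from h import *
s=robot.observe();print(s["tcp_pos"],s["joints"].round(2)); plan([.4855,.3514,.005],down(98.1))
E
```

```text
[0.4861989  0.35244837 0.05794731] [-0.01  0.81 -0.93  1.79  0.79  0.97 -1.14]
xyz [-0.0043 -0.0046  0.2647] r [ 0.0008  0.0007 -0.0002] rows 2
```

>>> {"fn": "move_arm", "kwargs": {
  "steps": [
    {"x": -0.004,"y": -0.003,"z": 0.14,"rx": 0,"ry": 0,"rz": 0,"fingers": 0.2},
    {"x": -0.004,"y": -0.003,"z": 0.24,"rx": 0,"ry": 0,"rz": 0,"fingers": 0.2},
    {"x": -0.004,"y": -0.003,"z": 0.264,"rx": 0,"ry": 0,"rz": 0,"fingers": 0.2},
    {"x": -0.004,"y": -0.003,"z": 0.264,"rx": 0,"ry": 0,"rz": 0,"fingers": 0.4},
    {"x": -0.004,"y": -0.003,"z": 0.264,"rx": 0,"ry": 0,"rz": 0,"fingers": 0.7},
    {"x": -0.004,"y": -0.003,"z": 0.264,"rx": 0,"ry": 0,"rz": 0,"fingers": 1},
    {"x": -0.004,"y": -0.003,"z": 0.264,"rx": 0,"ry": 0,"rz": 0,"fingers": 1},
    {"x": -0.004,"y": -0.003,"z": 0.264,"rx": 0,"ry": 0,"rz": 0,"fingers": 1}
  ],
  "squeeze": 60
}}

```text
time_s: 33.2
tcp_pos: [0.4856, 0.3522, 0.0055]
ee_rot: [0.655, 0.756, 0.0, 0.001]
ft_force: [0.2, -0.3, 4.4]
grip_width: 0.0393
```

>>> {"fn": "move_arm", "kwargs": {
  "steps": [
    {"x": 0,"y": 0,"z": -0.15,"rx": 0,"ry": 0,"rz": 0,"fingers": 1},
    {"x": 0,"y": 0,"z": -0.4,"rx": 0,"ry": 0,"rz": 0,"fingers": 1},
    {"x": -0.15,"y": 0,"z": -0.65,"rx": 0,"ry": 0,"rz": 0.08,"fingers": 1},
    {"x": -0.35,"y": 0.01,"z": -0.65,"rx": 0,"ry": 0,"rz": 0.16,"fingers": 1},
    {"x": -0.55,"y": 0.01,"z": -0.65,"rx": 0,"ry": 0,"rz": 0.24,"fingers": 1},
    {"x": -0.75,"y": 0.01,"z": -0.65,"rx": 0,"ry": 0,"rz": 0.32,"fingers": 1},
    {"x": -0.98,"y": 0.01,"z": -0.65,"rx": 0,"ry": 0,"rz": 0.4,"fingers": 1},
    {"x": -0.98,"y": 0.01,"z": -0.65,"rx": 0,"ry": 0,"rz": 0.48,"fingers": 1},
    {"x": -0.98,"y": 0.01,"z": -0.65,"rx": 0,"ry": 0,"rz": 0.5,"fingers": 1}
  ]
}}

```text
time_s: 34.33
tcp_pos: [0.5148, 0.1577, 0.1351]
ee_rot: [0.945, 0.326, 0.001, 0.001]
ft_force: [-0.2, 0.8, -2.4]
grip_width: 0.0394
```

```bash
python3 - <<'E'
from h import *
s=robot.observe();print(s["tcp_pos"],s["joints"].round(2),s["grip_width"]); plan([.545,-.0175,.14],down(0.65))
E
```

```text
[0.51475586 0.15768839 0.13511065] [ 0.31  0.52 -0.83  1.9   0.48  0.93 -1.66] 0.03936871627243192
xyz [-0.4206  0.7832 -0.0229] r [ 0.001  -0.0006  0.3115] rows 5
```

>>> {"fn": "move_arm", "kwargs": {
  "steps": [
    {"x": -0.1,"y": 0.18,"z": -0.023,"rx": 0,"ry": 0,"rz": 0.08,"fingers": 1},
    {"x": -0.2,"y": 0.36,"z": -0.023,"rx": 0,"ry": 0,"rz": 0.16,"fingers": 1},
    {"x": -0.3,"y": 0.56,"z": -0.023,"rx": 0,"ry": 0,"rz": 0.24,"fingers": 1},
    {"x": -0.42,"y": 0.783,"z": -0.023,"rx": 0,"ry": 0,"rz": 0.311,"fingers": 1},
    {"x": -0.42,"y": 0.783,"z": -0.023,"rx": 0,"ry": 0,"rz": 0.311,"fingers": 1},
    {"x": -0.42,"y": 0.783,"z": -0.023,"rx": 0,"ry": 0,"rz": 0.311,"fingers": 1},
    {"x": -0.42,"y": 0.783,"z": -0.023,"rx": 0,"ry": 0,"rz": 0.311,"fingers": 1}
  ]
}}

```text
time_s: 35.2
tcp_pos: [0.5453, -0.0143, 0.1401]
ee_rot: [1.0, 0.009, 0.001, -0.0]
ft_force: [-0.3, -0.2, -2.6]
grip_width: 0.0394
```

```bash
python3 - <<'E'
from h import *
s=robot.observe();print(s["time_s"],s["tcp_pos"],s["grip_width"])
im,c=look("wrist","w14"); held(im,c,s,.0165); lip(im,c)
plan([.5535,-.0174,.052],down(0.65,-20))
E
```

```text
35.2 [ 0.54531697 -0.01425411  0.1400615 ] 0.039398474730336024
hole px [284.6 273.9] tool [ 0.0104  0.0001 -0.0165]
edge profile [49, 43, 50, 48, 50, 47, 46, 52, 49, 48, 56, 91, 157, 201, 180, 118, 137, 193, 184, 125, 106, 173, 211, 214, 210, 211, 212, 210, 213, 213, 212, 213, 214, 213, 214, 212, 213, 214, 214, 211, 214, 214, 214, 215, 213, 211, 215, 212, 214, 214]
lip (array([ 0.61113586, -0.01683337]), (247.54641723632812, 7.158669948577881), -89.23891621828079)
xyz [0.0397 0.0151 0.4406] r [ 0.0007 -0.1676  0.0033] rows 3
```

>>> {"fn": "move_arm", "kwargs": {
  "steps": [
    {"x": 0.01,"y": 0.015,"z": 0.1,"rx": 0,"ry": -0.08,"rz": 0.003,"fingers": 1},
    {"x": 0.033,"y": 0.015,"z": 0.25,"rx": 0,"ry": -0.168,"rz": 0.003,"fingers": 1},
    {"x": 0.033,"y": 0.015,"z": 0.38,"rx": 0,"ry": -0.168,"rz": 0.003,"fingers": 1},
    {"x": 0.033,"y": 0.015,"z": 0.45,"rx": 0,"ry": -0.168,"rz": 0.003,"fingers": 1},
    {"x": 0.033,"y": 0.015,"z": 0.45,"rx": 0,"ry": -0.168,"rz": 0.003,"fingers": 1},
    {"x": 0.033,"y": 0.015,"z": 0.45,"rx": 0,"ry": -0.168,"rz": 0.003,"fingers": 1},
    {"x": 0.033,"y": 0.015,"z": 0.45,"rx": 0,"ry": -0.168,"rz": 0.003,"fingers": 1}
  ]
}}

```text
time_s: 36.12
tcp_pos: [0.5535, -0.0198, 0.0522]
ee_rot: [0.985, 0.004, -0.172, 0.002]
ft_force: [-0.6, 0.5, -3.0]
grip_width: 0.0393
```

```bash
python3 - <<'E'
from h import *
s=robot.observe();print(s["time_s"],s["tcp_pos"],s["grip_width"],s["ft_force"])
plan([.552,-.0174,.0285],down(0.65,-20)); plan([.561,-.0174,.0287],down(0.65,-20))
E
```

```text
36.125 [ 0.55348146 -0.01981891  0.05219445] 0.03928115086340597 [-0.61567336  0.48502681 -2.98873283]
xyz [ 0.0333 -0.0125  0.1139] r [ 0.0008 -0.0013 -0.0019] rows 1
xyz [ 0.0753 -0.0121  0.0977] r [ 0.0008 -0.0013 -0.0019] rows 1
```

>>> {"fn": "move_arm", "kwargs": {
  "steps": [
    {"x": 0.01,"y": -0.0125,"z": 0.03,"rx": 0,"ry": -0.001,"rz": -0.002,"fingers": 1},
    {"x": 0.02,"y": -0.0125,"z": 0.06,"rx": 0,"ry": -0.001,"rz": -0.002,"fingers": 1},
    {"x": 0.03,"y": -0.0125,"z": 0.08,"rx": 0,"ry": -0.001,"rz": -0.002,"fingers": 1},
    {"x": 0.03,"y": -0.0125,"z": 0.08,"rx": 0,"ry": -0.001,"rz": -0.002,"fingers": 1},
    {"x": 0.03,"y": -0.0125,"z": 0.08,"rx": 0,"ry": -0.001,"rz": -0.002,"fingers": 1}
  ]
}}

```text
time_s: 36.75
tcp_pos: [0.5525, -0.0171, 0.0329]
ee_rot: [0.985, 0.006, -0.175, 0.001]
ft_force: [-0.0, 1.7, -1.8]
grip_width: 0.0391
```

```bash
python3 - <<'E'
from h import *
for i in range(3):
    s=robot.observe();print(s["time_s"],s["tcp_pos"],s["grip_width"],s["ft_force"])
    im,c=look("wrist",f"w15_{i}")
plan([.552,-.0174,.0285],down(0.65,-20)); plan([.561,-.0174,.0287],down(0.65,-20))
lip(im,c)
E
```

```text
36.75 [ 0.55254323 -0.01709981  0.03293862] 0.0391468211428544 [-1.28251404e-03  1.71510205e+00 -1.80982813e+00]
36.8 [ 0.5526508  -0.01711421  0.03309677] 0.03959418141397895 [-0.37949915  0.09289681 -1.85500538]
36.85 [ 0.55268483 -0.01706862  0.03315023] 0.03941231686992259 [-0.35650541  1.30584293 -1.57297264]
xyz [0.0049 0.0015 0.0231] r [0.0004 0.0012 0.0002] rows 1
xyz [0.0468 0.0021 0.0067] r [0.0004 0.0012 0.0002] rows 1
lip (array([ 0.61123798, -0.01452592]), (208.18605041503906, 6.951549053192139), -89.3137469291687)
```

>>> {"fn": "move_arm", "kwargs": {
  "steps": [
    {"x": 0.003,"y": 0.0015,"z": 0.012,"rx": 0,"ry": 0,"rz": 0,"fingers": 1},
    {"x": 0.005,"y": 0.0015,"z": 0.022,"rx": 0,"ry": 0,"rz": 0,"fingers": 1},
    {"x": 0.005,"y": 0.0015,"z": 0.022,"rx": 0,"ry": 0,"rz": 0,"fingers": 1},
    {"x": 0.018,"y": 0.0015,"z": 0.018,"rx": 0,"ry": 0,"rz": 0,"fingers": 1},
    {"x": 0.032,"y": 0.0015,"z": 0.012,"rx": 0,"ry": 0,"rz": 0,"fingers": 1},
    {"x": 0.046,"y": 0.0015,"z": 0.007,"rx": 0,"ry": 0,"rz": 0,"fingers": 1},
    {"x": 0.046,"y": 0.0015,"z": 0.007,"rx": 0,"ry": 0,"rz": 0,"fingers": 1},
    {"x": 0.046,"y": 0.0015,"z": 0.007,"rx": 0,"ry": 0,"rz": 0,"fingers": 1}
  ]
}}

```text
time_s: 37.9
tcp_pos: [0.5606, -0.0173, 0.0285]
ee_rot: [0.985, 0.006, -0.175, 0.001]
ft_force: [-0.8, -1.1, -2.2]
grip_width: 0.0395
```

```bash
python3 - <<'E'
from h import *
s=robot.observe();print(s["time_s"],s["tcp_pos"],s["grip_width"],s["ft_force"],s["moment"])
for x,z,t in((.5632,.0200,-10),(.5638,.0155,-5),(.5644,.0108,-0.5)): plan([x,-.0174,z],down(0.65,t))
E
```

```text
37.9 [ 0.56061405 -0.01727452  0.02853834] 0.03951665761614825 [-0.77240613 -1.07140393 -2.15627379] [ 0.00902823 -0.56870054 -0.0023745 ]
xyz [0.0269 0.0008 0.0356] r [0.0004 0.0848 0.0003] rows 2
xyz [0.0374 0.0008 0.0557] r [0.0004 0.1264 0.0003] rows 2
xyz [0.0483 0.0008 0.0767] r [0.0004 0.1639 0.0003] rows 3
```

>>> {"fn": "move_arm", "kwargs": {
  "steps": [
    {"x": 0.013,"y": 0.001,"z": 0.018,"rx": 0,"ry": 0.042,"rz": 0,"fingers": 1},
    {"x": 0.027,"y": 0.001,"z": 0.035,"rx": 0,"ry": 0.085,"rz": 0,"fingers": 1},
    {"x": 0.032,"y": 0.001,"z": 0.045,"rx": 0,"ry": 0.105,"rz": 0,"fingers": 1},
    {"x": 0.037,"y": 0.001,"z": 0.055,"rx": 0,"ry": 0.126,"rz": 0,"fingers": 1},
    {"x": 0.043,"y": 0.001,"z": 0.065,"rx": 0,"ry": 0.145,"rz": 0,"fingers": 1},
    {"x": 0.048,"y": 0.001,"z": 0.075,"rx": 0,"ry": 0.164,"rz": 0,"fingers": 1},
    {"x": 0.048,"y": 0.001,"z": 0.075,"rx": 0,"ry": 0.164,"rz": 0,"fingers": 1},
    {"x": 0.048,"y": 0.001,"z": 0.075,"rx": 0,"ry": 0.164,"rz": 0,"fingers": 1}
  ]
}}

```text
time_s: 38.9
tcp_pos: [0.5646, -0.0176, 0.0114]
ee_rot: [1.0, 0.006, -0.005, 0.0]
ft_force: [-1.5, -0.4, -1.6]
grip_width: 0.0397
```

```bash
python3 - <<'E'
from h import *
s=robot.observe();print(s["time_s"],s["tcp_pos"],s["ft_force"],s["moment"],s["grip_width"],R.from_quat(s["ee_rot"]).as_matrix()[:,0].round(3).tolist())
im,c=look("wrist","w16"); held(im,c,s,.0155)
for f in("w11","w16"): print(f,cv2.imread(f"pics/{f}.png",0)[345:375,310].tolist())
E
```

```text
38.9 [ 0.56456509 -0.01758678  0.01135019] [-1.49973235 -0.40890547 -1.57956326] [-0.01413458  0.22610184 -0.00358381] 0.03970641802563429 [1.0, 0.012, -0.009]
hole px [284.6 273.9] tool [ 0.0099  0.     -0.0156]
edge profile [65, 62, 63, 67, 63, 63, 66, 65, 64, 65, 64, 63, 65, 80, 112, 125, 125, 125, 123, 124, 126, 123, 125, 126, 124, 123, 127, 154, 171, 170, 169, 171, 168, 168, 168, 168, 168, 170, 168, 170, 168, 168, 167, 168, 169, 187, 205, 209, 210, 209]
w11 [113, 112, 109, 133, 186, 212, 212, 214, 211, 175, 129, 124, 123, 126, 125, 126, 121, 124, 126, 125, 124, 110, 74, 58, 61, 61, 62, 59, 57, 58]
w16 [111, 111, 104, 129, 181, 205, 206, 208, 195, 155, 122, 117, 119, 118, 119, 119, 116, 119, 118, 118, 115, 93, 59, 55, 57, 58, 55, 55, 56, 55]
```

>>> {"fn": "move_arm", "kwargs": {
  "steps": [
    {"x": 0,"y": 0,"z": 0.003,"rx": 0,"ry": 0,"rz": 0,"fingers": 1},
    {"x": 0,"y": 0,"z": 0.003,"rx": 0,"ry": 0,"rz": 0,"fingers": 0.48},
    {"x": 0,"y": 0,"z": 0.003,"rx": 0,"ry": 0,"rz": 0,"fingers": 0.48},
    {"x": 0,"y": 0,"z": 0.003,"rx": 0,"ry": 0,"rz": 0,"fingers": 0.48},
    {"x": 0,"y": 0,"z": -0.1,"rx": 0,"ry": 0,"rz": 0,"fingers": 0.48},
    {"x": 0,"y": 0,"z": -0.3,"rx": 0,"ry": 0,"rz": 0,"fingers": 0.48},
    {"x": -0.1,"y": 0,"z": -0.5,"rx": 0,"ry": 0,"rz": 0,"fingers": 0.3},
    {"x": -0.2,"y": 0,"z": -0.7,"rx": 0,"ry": 0,"rz": 0,"fingers": 0.2},
    {"x": -0.2,"y": 0,"z": -0.7,"rx": 0,"ry": 0,"rz": 0,"fingers": 0.2},
    {"x": -0.2,"y": 0,"z": -0.7,"rx": 0,"ry": 0,"rz": 0,"fingers": 0.2}
  ]
}}

```text
time_s: 40.2
tcp_pos: [0.5261, -0.0183, 0.1523]
ee_rot: [1.0, 0.006, -0.003, 0.001]
ft_force: [0.3, 0.6, -0.8]
grip_width: 0.0729
```

```bash
python3 - <<'E'
from h import *
s=robot.observe();print(s["time_s"],s["tcp_pos"],s["ft_force"])
im,c=look("wrist","w17"); lip(im,c); g=cv2.cvtColor(im,cv2.COLOR_BGR2GRAY)
for p in((.5724,.0566),(.5732,-.0174),(.574,-.0914)):
    tilt3(im,c,p); u=proj([*p,.026],c)[0]; x0,y0=(u-18).astype(int); w=g[y0:y0+36,x0:x0+36]
    for k in blobs(w<110,100):
        M=cv2.moments(k); q=np.array([M["m10"],M["m01"]])/M["m00"]
        if np.ptp(k[:,0])<30: print("  big",ray([q+[x0,y0]],.026,c)[0].round(4))
plan([.5094,-.3182,.15],down(0.5))
E
```

```text
40.2 [ 0.52608048 -0.01826552  0.15226142] [ 0.33382402  0.58704977 -0.80174012]
lip (array([ 0.61125128, -0.01679988]), (247.43515014648438, 6.574153423309326), -89.29185652732849)
[[181.5, 95.6], [188.3, 178.1]] [[0.6037, 0.0568], [0.5428, 0.0561]] gaps mm [60.97]
  big [0.5737 0.0565 0.026 ]
[[283.7, 95.5], [284.0, 177.9]] [[0.6047, -0.0169], [0.5438, -0.0179]] gaps mm [60.98]
  big [ 0.5747 -0.0174  0.026 ]
[[385.1, 99.5], [378.6, 182.5]] [[0.6029, -0.0905], [0.541, -0.0914]] gaps mm [61.93]
  big [ 0.5719 -0.091   0.026 ]
xyz [-0.0992  1.499   0.0097] r [0.0005 0.004  0.0014] rows 7
```

View pics/w17.png

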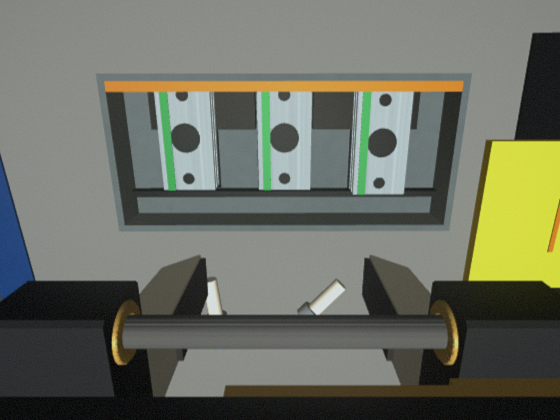

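All three packs lie between their guides. The right one (pack A) sits about 2 mm toward the rib, with equal hole gaps, which fits lying flat. I'll move to the lid and check tilt from the side camera by numbers.

>>> {"fn": "move_arm", "kwargs": {
  "steps": [
    {"x": 0,"y": 0.2,"z": 0,"rx": 0,"ry": 0.004,"rz": 0,"fingers": 0.2},
    {"x": 0,"y": 0.4,"z": 0,"rx": 0,"ry": 0.004,"rz": 0,"fingers": 0.2},
    {"x": -0.1,"y": 0.6,"z": 0,"rx": 0,"ry": 0.004,"rz": 0,"fingers": 0.2},
    {"x": -0.1,"y": 0.8,"z": 0,"rx": 0,"ry": 0.004,"rz": 0,"fingers": 0.2},
    {"x": -0.1,"y": 1,"z": 0,"rx": 0,"ry": 0.004,"rz": 0,"fingers": 0.2},
    {"x": -0.1,"y": 1,"z": 0,"rx": 0,"ry": 0.004,"rz": 0,"fingers": 0.2}
  ]
}}

```text
time_s: 41.0
tcp_pos: [0.507, -0.2223, 0.1502]
ee_rot: [1.0, 0.003, -0.001, 0.0]
ft_force: [-0.2, 0.5, 0.3]
grip_width: 0.0733
```

>>> {"fn": "move_arm", "kwargs": {
  "steps": [
    {"x": 0,"y": 0.2,"z": 0,"rx": 0,"ry": 0,"rz": 0,"fingers": 0.2},
    {"x": 0,"y": 0.4,"z": 0,"rx": 0,"ry": 0,"rz": 0,"fingers": 0.2},
    {"x": 0,"y": 0.5,"z": 0,"rx": 0,"ry": 0,"rz": 0,"fingers": 0.2},
    {"x": 0,"y": 0.5,"z": 0,"rx": 0,"ry": 0,"rz": 0,"fingers": 0.2},
    {"x": 0,"y": 0.5,"z": 0,"rx": 0,"ry": 0,"rz": 0,"fingers": 0.2}
  ]
}}

```text
time_s: 41.62
tcp_pos: [0.5098, -0.3155, 0.1516]
ee_rot: [1.0, 0.007, -0.0, -0.001]
ft_force: [0.2, 1.0, 0.4]
grip_width: 0.0734
```

```bash
python3 - <<'E'
from h import *
s=robot.observe();print(s["time_s"],s["tcp_pos"])
im,c=look("wrist","w18"); H=hsv(im)
y=(abs(H[...,0].astype(int)-29)<7)&(H[...,1]>150)&(H[...,2]>80)
for k in blobs(y,5000):
    L=rect(k,.012,c); print("lid",L)
    plan([*L[0],.05],down(L[2]+90))
S,c=look("side","s18"); g=cv2.cvtColor(S,cv2.COLOR_BGR2GRAY)
for n,p in(("B",(.5737,.0565)),("C",(.5747,-.0174)),("A",(.5719,-.0914))):
    L=[]; 
    for d in(.031,0,-.031):
        u=proj([p[0]+d,p[1],.026],c)[0]; x0,y0=np.round(u-5).astype(int); w=(200-g[y0:y0+11,x0:x0+11].astype(float)).clip(60)-60
        yy,xx=np.mgrid[:11,:11]; L.append([x0+(w*xx).sum()/w.sum()-u[0],y0+(w*yy).sum()/w.sum()-u[1]])
    print(n,"hole offset from flat prediction (px)",np.round(L,1).tolist())
    t=.12; q=[proj([p[0]+d,p[1],.031-d*np.sin(t)],c)[0]-proj([p[0]+d,p[1],.026],c)[0] for d in(.031,0,-.031)]; print("  tilted would be",np.round(q,1).tolist())
u=proj([.5725,-.0174,.026],c)[0].astype(int); cv2.imwrite("pics/s18c.png",cv2.resize(S[u[1]-60:u[1]+65,u[0]-70:u[0]+70],(784,600)[:2],interpolation=cv2.INTER_CUBIC))
E
```

```text
41.625 [ 0.50976838 -0.31546643  0.15159015]
lid (array([ 0.50876813, -0.31830185]), (271.5949401855469, 130.45828247070312), -89.12747818231583)
xyz [-0.0056  0.0149  0.5088] r [-0.0004  0.0001 -0.    ] rows 3
B hole offset from flat prediction (px) [[-1.4, 0.9], [-0.3, 0.5], [0.7, 2.1]]
  tilted would be [[-0.0, -0.4], [0.0, -1.6], [0.1, -2.8]]
C hole offset from flat prediction (px) [[-1.7, 1.0], [-0.3, 0.5], [2.5, 1.7]]
  tilted would be [[0.0, -0.4], [0.1, -1.6], [0.2, -2.8]]
A hole offset from flat prediction (px) [[-1.3, 0.4], [-0.2, 0.6], [2.6, 1.7]]
  tilted would be [[0.0, -0.4], [0.1, -1.6], [0.2, -2.8]]
```

View pics/s18c.png

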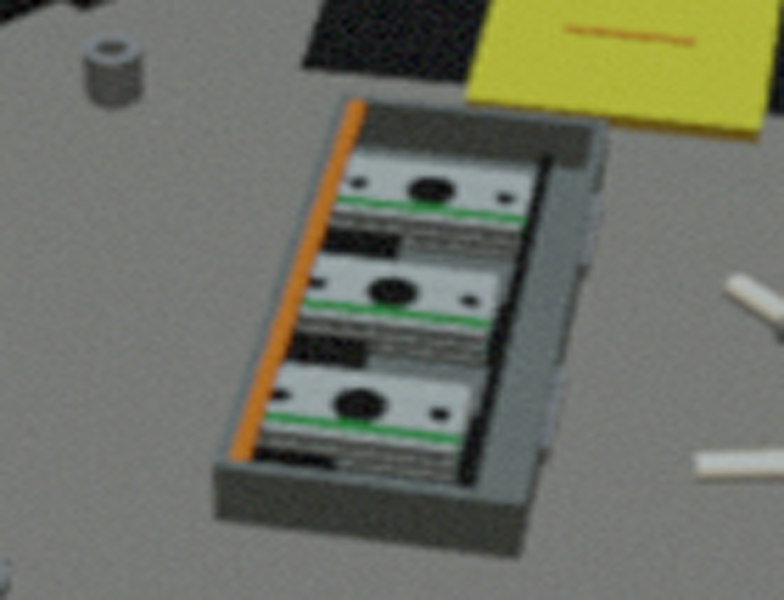

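All three packs lie flat and parallel in the side view, at (432,190), (392,290) and (358,403), with the same hole offsets. Now the lid.

>>> {"fn": "move_arm", "kwargs": {
  "steps": [
    {"x": -0.005,"y": 0.013,"z": 0.25,"rx": 0,"ry": 0,"rz": 0,"fingers": 0.2},
    {"x": -0.005,"y": 0.013,"z": 0.5,"rx": 0,"ry": 0,"rz": 0,"fingers": 0.2},
    {"x": -0.005,"y": 0.013,"z": 0.62,"rx": 0,"ry": 0,"rz": 0,"fingers": 0.2},
    {"x": -0.005,"y": 0.013,"z": 0.665,"rx": 0,"ry": 0,"rz": 0,"fingers": 0.2},
    {"x": -0.005,"y": 0.013,"z": 0.665,"rx": 0,"ry": 0,"rz": 0,"fingers": 0.3},
    {"x": -0.005,"y": 0.013,"z": 0.665,"rx": 0,"ry": 0,"rz": 0,"fingers": 0.6},
    {"x": -0.005,"y": 0.013,"z": 0.665,"rx": 0,"ry": 0,"rz": 0,"fingers": 1},
    {"x": -0.005,"y": 0.013,"z": 0.665,"rx": 0,"ry": 0,"rz": 0,"fingers": 1},
    {"x": -0.005,"y": 0.013,"z": 0.665,"rx": 0,"ry": 0,"rz": 0,"fingers": 1}
  ],
  "squeeze": 60
}}

```text
time_s: 42.85
tcp_pos: [0.5086, -0.3202, 0.0193]
ee_rot: [1.0, 0.006, 0.0, 0.0]
ft_force: [-0.4, 3.5, 3.3]
grip_width: 0.0288
```

```bash
python3 - <<'E'
from h import *
s=robot.observe();print(s["time_s"],s["tcp_pos"],s["grip_width"],s["ft_force"]); plan([.5615,-.0175,.11],down(0.7))
E
```

```text
42.85 [ 0.50862184 -0.3201828   0.0193104 ] 0.028830255861752273 [-0.36296138  3.4530693   3.27678925]
xyz [ 0.2828 -1.5101 -0.4534] r [ 0.     -0.0002 -0.0001] rows 7
```

>>> {"fn": "move_arm", "kwargs": {
  "steps": [
    {"x": 0,"y": 0,"z": -0.15,"rx": 0,"ry": 0,"rz": 0,"fingers": 1},
    {"x": 0,"y": 0,"z": -0.35,"rx": 0,"ry": 0,"rz": 0,"fingers": 1},
    {"x": 0.05,"y": -0.1,"z": -0.45,"rx": 0,"ry": 0,"rz": 0,"fingers": 1},
    {"x": 0.1,"y": -0.3,"z": -0.45,"rx": 0,"ry": 0,"rz": 0,"fingers": 1},
    {"x": 0.15,"y": -0.5,"z": -0.45,"rx": 0,"ry": 0,"rz": 0,"fingers": 1},
    {"x": 0.2,"y": -0.7,"z": -0.45,"rx": 0,"ry": 0,"rz": 0,"fingers": 1},
    {"x": 0.28,"y": -0.9,"z": -0.45,"rx": 0,"ry": 0,"rz": 0,"fingers": 1},
    {"x": 0.28,"y": -1,"z": -0.45,"rx": 0,"ry": 0,"rz": 0,"fingers": 1},
    {"x": 0.28,"y": -1,"z": -0.45,"rx": 0,"ry": 0,"rz": 0,"fingers": 1}
  ]
}}

```text
time_s: 43.98
tcp_pos: [0.5613, -0.1169, 0.1083]
ee_rot: [1.0, 0.008, -0.001, -0.0]
ft_force: [-0.2, -0.2, -3.8]
grip_width: 0.0277
```

>>> {"fn": "move_arm", "kwargs": {
  "steps": [
    {"x": 0,"y": -0.2,"z": 0,"rx": 0,"ry": 0,"rz": 0,"fingers": 1},
    {"x": 0,"y": -0.4,"z": 0,"rx": 0,"ry": 0,"rz": 0,"fingers": 1},
    {"x": 0,"y": -0.51,"z": 0,"rx": 0,"ry": 0,"rz": 0,"fingers": 1},
    {"x": 0,"y": -0.51,"z": 0,"rx": 0,"ry": 0,"rz": 0,"fingers": 1},
    {"x": 0,"y": -0.51,"z": 0,"rx": 0,"ry": 0,"rz": 0,"fingers": 1},
    {"x": 0,"y": -0.51,"z": 0,"rx": 0,"ry": 0,"rz": 0,"fingers": 1}
  ]
}}

```text
time_s: 44.72
tcp_pos: [0.5606, -0.0205, 0.1084]
ee_rot: [1.0, 0.004, -0.0, 0.001]
ft_force: [-0.2, -0.2, -3.5]
grip_width: 0.0276
```

```bash
python3 - <<'E'
from h import *
s=robot.observe();print(s["time_s"],s["tcp_pos"],s["grip_width"],s["ft_force"]); z=s["tcp_pos"][2]-.0188+.002+.010
im,c=look("wrist","w19"); H=hsv(im)
y=(abs(H[...,0].astype(int)-29)<7)&(H[...,1]>150)&(H[...,2]>60)
for k in blobs(y,5000):
    w=ray(k,z,c)[:,:2]; far=w[w[:,0]>w[:,0].max()-.004]
    f=k[(k[:,0]>60)&(k[:,0]<500)]
    print("lid",rect(k,z,c),k[:,0].min(),k[:,0].max(),k[:,1].min(),k[:,1].max())
    print(ray(cv2.boxPoints(cv2.minAreaRect(k)),z,c).round(4)[:,:2].tolist())
plan([.5615,-.0175,.06],down(0.7))
E
```

```text
44.725 [ 0.56060451 -0.0205249   0.10839699] 0.027643470594794294 [-0.15156256 -0.18169696 -3.49670655]
lid (array([ 0.5813902 , -0.02102354]), (270.6645202636719, 91.32013702392578), -89.53881579637527) 0 559 132 315
[[0.5346, 0.123], [0.6258, 0.1027], [0.6281, -0.1386], [0.5368, -0.16]]
xyz [ 0.0044 -0.0133  0.2423] r [ 0.0007  0.0002 -0.0014] rows 1
```

>>> {"fn": "move_arm", "kwargs": {
  "steps": [
    {"x": 0.003,"y": -0.014,"z": 0.1,"rx": 0,"ry": 0,"rz": -0.001,"fingers": 1},
    {"x": 0.003,"y": -0.014,"z": 0.2,"rx": 0,"ry": 0,"rz": -0.001,"fingers": 1},
    {"x": 0.003,"y": -0.014,"z": 0.24,"rx": 0,"ry": 0,"rz": -0.001,"fingers": 1},
    {"x": 0.003,"y": -0.014,"z": 0.24,"rx": 0,"ry": 0,"rz": -0.001,"fingers": 1},
    {"x": 0.003,"y": -0.014,"z": 0.24,"rx": 0,"ry": 0,"rz": -0.001,"fingers": 1},
    {"x": 0.003,"y": -0.014,"z": 0.24,"rx": 0,"ry": 0,"rz": -0.001,"fingers": 1}
  ]
}}

```text
time_s: 45.52
tcp_pos: [0.5619, -0.0153, 0.0613]
ee_rot: [1.0, 0.007, 0.001, 0.0]
ft_force: [0.5, 0.4, -2.9]
grip_width: 0.0273
```

```bash
python3 - <<'E'
from h import *
s=robot.observe();print(s["time_s"],s["tcp_pos"],s["grip_width"],s["ft_force"]); plan([.5613,-.0175,.0468],down(0.7))
E
```

```text
45.525 [ 0.56191118 -0.01525197  0.06130512] 0.027292106640323444 [ 0.49416402  0.37874319 -2.92728607]
xyz [-0.0033  0.0111  0.0725] r [ 0.0004 -0.0006  0.0009] rows 1
```

>>> {"fn": "move_arm", "kwargs": {
  "steps": [
    {"x": -0.002,"y": 0.007,"z": 0.02,"rx": 0,"ry": 0,"rz": 0,"fingers": 1},
    {"x": -0.002,"y": 0.007,"z": 0.04,"rx": 0,"ry": 0,"rz": 0,"fingers": 1},
    {"x": -0.002,"y": 0.007,"z": 0.055,"rx": 0,"ry": 0,"rz": 0,"fingers": 1},
    {"x": -0.002,"y": 0.007,"z": 0.065,"rx": 0,"ry": 0,"rz": 0,"fingers": 1},
    {"x": -0.002,"y": 0.007,"z": 0.072,"rx": 0,"ry": 0,"rz": 0,"fingers": 1},
    {"x": -0.002,"y": 0.007,"z": 0.072,"rx": 0,"ry": 0,"rz": 0,"fingers": 1}
  ]
}}

```text
time_s: 46.28
tcp_pos: [0.5607, -0.0167, 0.0475]
ee_rot: [1.0, 0.007, -0.0, 0.001]
ft_force: [-4.5, -0.8, 10.0]
grip_width: 0.0277
```

>>> {"fn": "move_arm", "kwargs": {
  "steps": [
    {"x": -0.002,"y": 0,"z": 0,"rx": 0,"ry": 0,"rz": 0,"fingers": 0.6},
    {"x": -0.002,"y": 0,"z": 0,"rx": 0,"ry": 0,"rz": 0,"fingers": 0.3},
    {"x": -0.002,"y": 0,"z": 0,"rx": 0,"ry": 0,"rz": 0,"fingers": 0.3},
    {"x": -0.002,"y": 0,"z": -0.2,"rx": 0,"ry": 0,"rz": 0,"fingers": 0.3},
    {"x": 0,"y": 0,"z": -0.4,"rx": 0,"ry": 0,"rz": 0,"fingers": 0.2},
    {"x": 0,"y": 0,"z": -0.6,"rx": 0,"ry": 0,"rz": 0,"fingers": 0},
    {"x": 0,"y": 0,"z": -0.76,"rx": 0,"ry": 0,"rz": 0,"fingers": 0},
    {"x": 0,"y": 0,"z": -0.76,"rx": 0,"ry": 0,"rz": 0,"fingers": 0},
    {"x": 0,"y": 0,"z": -0.76,"rx": 0,"ry": 0,"rz": 0,"fingers": 0},
    {"x": 0,"y": 0,"z": -0.76,"rx": 0,"ry": 0,"rz": 0,"fingers": 0}
  ]
}}

```text
time_s: 47.52
tcp_pos: [0.5599, -0.0167, 0.1968]
ee_rot: [1.0, 0.007, -0.001, 0.0]
ft_force: [0.6, 0.6, 0.3]
grip_width: 0.0919
```

```bash
python3 - <<'E'
from h import *
s=robot.observe();print(s["time_s"],s["tcp_pos"],s["grip_width"],s["ft_force"])
for f,n in(("w20","wrist"),("s20","side"),("t20","top")):
    im,c=look(n,f); H=hsv(im)
    y=(abs(H[...,0].astype(int)-29)<8)&(H[...,1]>140)&(H[...,2]>60)
    for k in blobs(y,1500):
        r=rect(k,.040,c)
        if abs(r[0][1])<.1: print(n,r); print(cv2.approxPolyDP(k,6,True)[:,0].tolist()); print("pred",proj([[.5615+a*.065,-.0176+b*.136,.04] for a,b in((1,1),(-1,1),(-1,-1),(1,-1))],c).round(1).tolist())
E
```

```text
47.525 [ 0.55991949 -0.01672188  0.19684232] 0.0919107927936595 [0.58083854 0.59171724 0.25691225]
wrist (array([ 0.56071521, -0.01687398]), (271.5146789550781, 130.10797119140625), -89.15520775318146)
[[118, 113], [138, 257], [432, 257], [450, 112]]
pred [[118.6, 108.5], [135.9, 255.3], [432.0, 259.1], [453.8, 113.6]]
side (array([ 0.56126849, -0.01133595]), (279.6927795410156, 128.414794921875), -89.25183480978012)
[[293, 175], [269, 259], [329, 268], [345, 182]]
pred [[267.0, 255.8], [330.0, 265.7], [346.8, 181.2], [293.2, 174.2]]
```

```bash
python3 - <<'E'
from h import *
d=cv2.absdiff(cv2.imread("pics/top0.png"),cv2.imread("pics/t20.png")).max(2)>60
for k in blobs(d,25): print(cv2.boundingRect(k))
s=robot.observe(); print(s["time_s"],s["ft_force"].round(1)); print(robot.hand_in())
E
```

```text
(340, 392, 94, 28)
(147, 287, 11, 11)
(133, 280, 39, 25)
(364, 257, 26, 59)
(109, 248, 11, 12)
(96, 243, 38, 22)
(149, 207, 11, 12)
(136, 201, 38, 24)
(255, 196, 4, 20)
(287, 193, 55, 57)
(232, 147, 58, 102)
47.675 [-0.1 -0.2  0.7]
the job is handed in; nothing more can be done
None
```

The job is handed in at about 48 s of the 210 s allowed. The lid went onto the black mat, all three packs went into pockets by tipping them under the lip, and the lid is back on the case.

**Packs:** Side-camera hole positions showed all three flat and parallel before the lid went on. By the wrist camera, two packs were 1–1.5 mm from their pocket centres.

**First pack:** Its rear end landed on the stop rib at first. I moved it forward and it dropped in, ending about 2 mm toward the rib, inside the 4 mm limit. An early hole-spacing check on it was unclear, but the later side view settled it as flat.

**Lid:** The wrist camera put it at (0.561, -0.017), within about 1 mm of the case centre, with yaw within about 0.3° of the case. Its measured size, 271.5 × 130.1 mm at the expected height, and the release height both fit full seating. The side camera put its centre about 6 mm off along y, but it also reads the lid about 8 mm too long because of the visible skirt. The top-camera check did not pick the lid out, so it gave no second opinion.

**Other things:** The before/after top image changed only where the packs had been and where the arm stands over the case. The arm hides the filter at about (247,118) and the area beside it, so that part was not checked. Forces at hand-in were about zero and the gripper was open about 150 mm above the lid.

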